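Fasten the bamboo gate with the keeper plate

TASK

Fasten the shelf's bamboo gate with its keeper plate, which sits flush in the ejector block: push the block's paddle all the way down so the rod raises the plate's hooked tail, and only then take the plate. Hook the plate's oblong eye over the T-headed stud on the shelf top by tilting it past the head, and leave it lying flat on the shelf top, square to the gate, with the stud through the eye and the hooked tail hanging in front of the gate. Do not disturb the puppet head, lotus base, mallet and whetstone on the shelf.

Things in the scene. Friction and masses are not known exactly. Their poses are not given: they have to be found in the camera images.
- keeper: Loose keeper plate, 0.08-0.17 kg: 6 mm steel, oblong eye, wooden hooked tail. Origin: eye centre, on the plate's underside; z its upward normal, x from tail to far end, y across. Eye: through slot 42 mm (x -21 to 21) by 20 mm. Plate 36 mm wide from x -30 to 33 mm, then a neck 26 mm wide to the tail at x -54. Starts level and flush in the block, origin 66 mm above nest's, axes alike.
- lip (a point): On the keeper, at (-62,0,-18) mm in its frame: centre of the underside of the tail, a wooden block x -70 to -54, y -13 to 13, z -18 to 6 mm: hook and grip (grip it across y). With the paddle fully down it is raised 24 mm, wholly above the block's top; the keeper then leans 0.25 rad, tail up, its far end still in the pocket.
- far_edge (a point): On the keeper, at (21,0,3) mm in its frame: inner edge of the far bar, which closes the eye's far end and spans x 21 to 33 mm. This bar goes under the stud's head first.
- nest: Ejector block, fixed, dark wood, 60 mm wide (y), x -84 to 45 mm, top 72 mm above the table. Origin on the table below the nested keeper's eye centre; z up, x away from the paddle. Its rocker turns on a pin along y at x -110, z 22 mm; paddle on the -x end, sticking out of the block.
- pocket (a point): On the block's top face above the knockout rod (10 mm round, at x -62 mm in nest's frame), which rises under the keeper's tail. The pocket follows the keeper with 2 mm clearance at the sides and about 3.5 mm at the ends.
- stud: T-headed steel stud, fixed upright on the shelf top (120 mm above the table). Origin: stem axis at the shelf top's surface; z up, x square to the gate, pointing into the shelf, away from the robot; y along the gate. Stem 10 mm round.
- stud_head (a point): Centre of the underside of the stud's head, 22 mm above the shelf top. Head: bar 48 mm along x, 12 mm in y, 6 mm thick. It is longer than the eye, so a level keeper cannot pass: with the tail raised about 0.55 rad put the far bar under the head's +x end, draw the keeper to -x until the bar is near the stem, then lower the tail.
- shelf: Low slatted shelf, fixed, 360 mm wide (y), pine top at 120 mm; origin on the table below the line along y on which the stud stands, at mid width; axes parallel to the stud's. The bamboo gate closes its front, towards the robot.
- gate_rail (a point): Top front edge of the gate's wooden top rail, at mid width, 50 mm in front of the stud's line and flush with the pine top. In front of the gate the space is free down to the table, but for the slide bolt at the right (below 62 mm, 30 mm out).
- rocker (a joint): Rocker angle: 0 at rest (paddle up), 0.5 rad is the stop with the paddle fully down. The rod rises 47.5 mm per rad (24 mm at the stop). A stiff pivot: it needs about 3 to 5 N down on the paddle and stays where it is left.
- paddle (a point): Point to press: top face of the rocker's paddle, 55 mm from the pivot. The paddle is 35 mm long (20 mm on the side towards the free end, 15 mm towards the pivot), 38 mm wide and 8 mm thick. At rest this point is about 40 mm above the table, fully pressed about 12 mm.
- fairy_head: Bystander: puppet head in faded gold, 70 mm wide, 106 mm high, standing on the shelf top in the rear row. Origin under its centre.
- lotus: Bystander: lacquered lotus base, 84 mm round, 40 mm high, rear row. Origin under its centre.
- mallet: Bystander: stubby round mallet standing on its 60 mm head, handle up, 128 mm high, rear row. Origin under its centre.
- whetstone: Bystander: grey whetstone 110 x 45 x 22 mm, lying at the left end of the shelf top. Origin under its centre.
Not all that is in view belongs to the job. Of the things that look like the nest, the smaller one is meant. What is shaped like the keeper but purple is not meant.

How it is judged:
On the way:
1. the paddle is pressed down and the rod has raised the keeper's tail, before the keeper is taken (value of joint rocker above 0.42 rad and z of lip in the frame of nest above 0.062 m and z of keeper in the frame of nest below 0.09 m and horizontal distance between keeper and nest below 0.015 m and contact force between the fingers and keeper below 0.1 N), for 0.2 s.
At the end, for the whole second after the job is handed in: Keeper flat (0.08 rad) on the shelf top (within 5 mm), under the stud's head, stem inside its eye (centre -20 to +12 mm in x, 9 mm in y from the stem), square to the gate (0.2 rad), tail in front of the gate, its underside 11 mm or more below the shelf top, released, at rest (angle between keeper's own z axis and vertical below 0.08 rad and x of keeper in the frame of stud between -0.02 and 0.012 m and y of keeper in the frame of stud between -0.009 and 0.009 m and z of keeper in the frame of stud between -0.003 and 0.005 m and x of lip in the frame of shelf below -0.05 m and z of lip in the frame of shelf below 0.109 m and angle between the x axis of keeper and the x axis of stud, either way round below 0.2 rad and linear speed of keeper below 0.02 m/s and angular speed of keeper below 0.2 rad/s); the robot touches nothing.
It fails at once if a bystander on the shelf is shifted by more than 25 mm or tipped (distance of any of fairy_head, lotus, mallet, whetstone from where it was at the start of the episode above 0.025 m or angle between any of fairy_head, lotus, mallet, whetstone's own z axis and vertical above 0.4 rad).
It also fails if it takes over 58 s, if anything falls off the work surface, if the arm or the gripper's body presses on something with over 40 N, if the wrist force passes 120 N, or if a joint passes its speed limit or range.

ROBOT

A 6-joint arm with a two-finger parallel gripper is mounted at the origin on the work surface. World frame = base frame: x ahead of the robot, y to its left, z up, the work surface at z = 0. Lengths are in m, angles in rad, forces in N, time in s.
With the tool pointing down it reaches from about 0.35 to 0.85 m from the base axis. Payload 8.1 kg.
Tool frame: the origin (TCP) lies on the centre line of the jaws, within the pads' length; the fingertips stand robot.tip_reach ahead of it and the grasp point (between the pads) lies 5 mm behind it (robot.tip_reach is the distance from the TCP to the fingertips, in m); z points along the fingers, y is the direction in which the jaws open and shut (so a half turn about z gives the same grasp; the last joint's range is limited). The gripper opens to 93 mm and grips with 3 to 60 N. Pads are 15 mm wide; open, the fingers measure 128 mm over their backs; the gripper's body (75 mm by 188 mm) begins 65 mm behind the grasp point.
Start: joints at [1.066, 0.13, 1.488, -0, 1.523, -0.085], TCP at [0.245, 0.548, 0.233] pointing down, gripper open.
Joint ranges: [-2.96, 2.96], [-0.89, 2.26], [0.02, 2.5], [-1.34, 4.48], [0, 2.73], [-2.66, 2.66]. Speed limits (rad/s): [2.39, 2.39, 2.79, 3.14, 3.14, 3.14].

INTERFACE

Orientations are given as a rotation vector (axis times angle).
In Python, from plant import sensors, read_camera, robot gives the robot as it stands.
- The arm moves only by the tool play_rows, never from a script. Its argument "series" is a list that holds one entry, the list of rows, each a list of 5 numbers: the closure, from -1 (fully open) to 1 (shut), then the shift along the world's x, y, z in m, then the turn about the world's z in rad. A call has 1 to 8 rows; each row is the pose to reach, as a shift and turn from the pose commanded when the call began; what a row does not reach only later rows make up. A row lasts 1/10 s, in which the tool goes at most 50 mm and 8.59 degrees, less where a joint would pass 70% of its speed; a pose out of reach is approached as far as the arm can. A call with a gripper value outside its range is refused whole. The fingers move at their own pace and stop on an object; "force" is the grip in N (left out, the last holds). Time passes only in rows, so rows that repeat a pose let the fingers close. It gives the time, the measured TCP pose, the force and the opening at its end, in the units of the state.
- sensors.read_state(): the state, without advancing time (a new reading comes with each control period).
- read_camera(name): name is "scene" or "top" or "wrist"; returns a dict with "color" (480x640x3 uint8, red, green, blue), "range_z" (480x640 float32, m along the optical axis (not along the pixel's ray), 0 where there is no reading), "intrinsics" (3x3 intrinsics, pixels), "rvec" (rotation vector, rad) and "tvec" (3), from world to camera coordinates, as OpenCV has them. Camera axes: x right, y down, z forward; pixel columns grow to the right and rows downward; lengths in m; the calibration is good to about 2 mm. A picture is of the moment at which its call begins.
- robot.close_job(): hands the job in, once; it reports no verdict.
The state is a dict: "t": time; "q": joint angles; "dq": joint speeds; "joint_torque": joint torques, N m; "tool_pos": TCP position; "orientation": TCP orientation; "force": force on the tool from outside, world axes, zero at the start; "wrist_torque": the same for the moment, N m; "opening": finger opening in m.
Only numpy, scipy, OpenCV 4.12 (cv2) and the standard library are available. Lean on these libraries where they do the work, as an engineer would, in place of code of your own. Each camera call takes 0.05 s, during which the arm holds its last target.

## Working session

There is one attempt and no reset: what is moved stays moved. The work goes in short steps, Python scripts to look and compute and a tool call to move; the robot and the scene stay as the last step left them, time stands still between calls to the robot, and variables do not carry over. Pictures are saved under pics/ and viewed, and the job is handed in when it is done.

Besides the shell and the picture viewer there is one more tool, called after "Request:" as name([rows], argument=value, ...), one row to a line, values as JSON. play_rows: Moves the arm, as the interface text tells. Its arguments: {"type":"object","properties":{"series":{"type":"array","items":{"type":"array","items":{"type":"array","items":{"type":"number"}}}},"force":{"type":"number"}},"required":["series"]}

```bash
ls -la; mkdir -p pics
cat > h.py <<'E'
import numpy as np, cv2
from plant import sensors, read_camera, robot
def grab(n,tag):
    c=read_camera(n); cv2.imwrite(f'pics/{tag}.png',c['color'][:,:,::-1]); np.savez(f'pics/{tag}.npz',**c); return c
def load(tag): return dict(np.load(f'pics/{tag}.npz'))
def pts(c):
    K=c['intrinsics'];R=cv2.Rodrigues(c['rvec'])[0];d=c['range_z']
    v,u=np.mgrid[:d.shape[0],:d.shape[1]]
    P=np.stack([(u-K[0,2])/K[0,0]*d,(v-K[1,2])/K[1,1]*d,d],-1)
    W=(P-c['tvec'].reshape(3))@R
    W[d<=0]=np.nan
    return W
def ray(c,u,v,z):
    K=c['intrinsics'];R=cv2.Rodrigues(c['rvec'])[0];t=c['tvec'].reshape(3)
    o=-R.T@t; r=R.T@np.array([(u-K[0,2])/K[0,0],(v-K[1,2])/K[1,1],1]); return o+r*(z-o[2])/r[2]
def proj(c,X):
    return cv2.projectPoints(np.atleast_2d(np.array(X,float)),c['rvec'],c['tvec'],c['intrinsics'],None)[0].reshape(-1,2)
def st():
    s=sensors.read_state(); print({k:np.round(v,4).tolist() for k,v in s.items()}); return s
E
python3 - <<'E'
from h import *
st(); print(robot.tip_reach, [a for a in dir(robot) if a[0]!='_'])
for n in ['scene','top','wrist']:
    c=grab(n,n+'0'); R=cv2.Rodrigues(c['rvec'])[0]; print(n,-R.T@c['tvec'].reshape(3),R[2],c['intrinsics'][0])
E
```

```text
total 12
drwxr-xr-x  3 agent agent 4096 Dec  6 17:40 .
drwxr-xr-x 23 root  root  4096 Dec  6 17:40 ..
drwxr-xr-x  2 agent agent 4096 Dec  6 17:40 pics
{'t': 0.0, 'q': [1.0656, 0.1312, 1.4893, -0.0, 1.523, -0.0854], 'dq': [0.0, -0.0009, 0.0016, -0.0007, -0.0005, 0.0002], 'joint_torque': [-0.0001, -55.9851, -49.1757, 0.0768, 0.0359, -0.0002], 'tool_pos': [0.2443, 0.5474, 0.2316], 'orientation': [-0.6546, -3.0721, 0.0028], 'force': [-0.0169, -0.1484, -0.0894], 'wrist_torque': [-0.0491, -0.0219, 0.0161], 'opening': 0.093}
0.014 ['IKError', 'close_job', 'tip_reach']
scene [1.4248109  0.41852833 1.07263772] [-0.59772157 -0.36328102 -0.71467183] [561.55375925   0.         324.8716816 ]
top [ 0.50313362 -0.07582953  0.9733977 ] [ 0.11302929 -0.03998019 -0.99278697] [446.33057145   0.         309.5830222 ]
wrist [0.17895268 0.57726068 0.38303245] [ 0.23497581 -0.10649534 -0.96614963] [390.95947783   0.         309.49309792]
```

View pics/scene0.png

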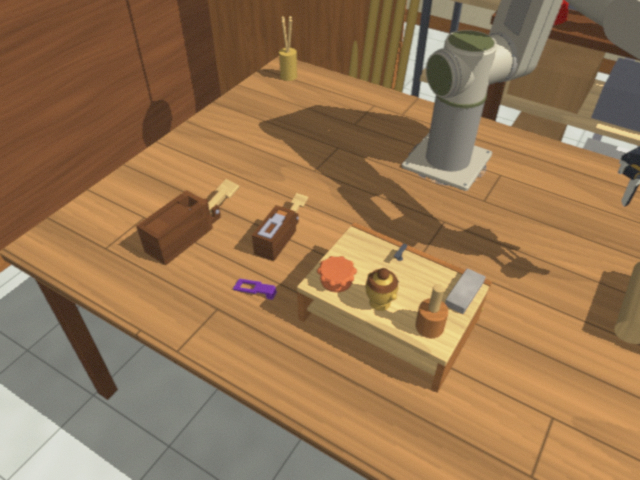

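View pics/top0.png

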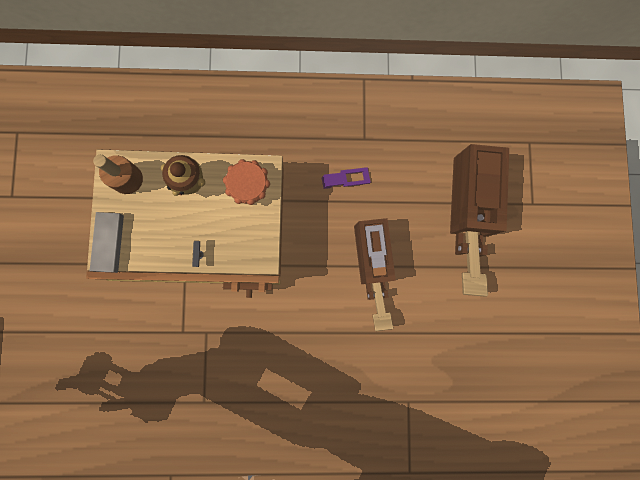

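View pics/wrist0.png

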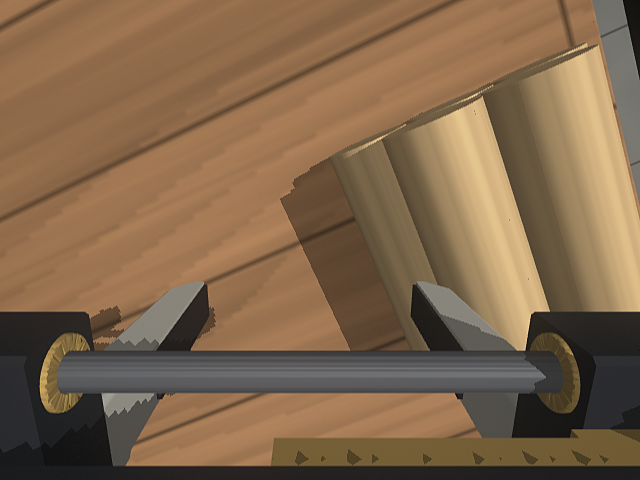

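The top view shows the shelf (95–282, 150–280), the stud near (197,253) and the smaller block at (375,250), with its paddle at about (383,322). The purple decoy is at (347,178). Next I measure these.

Run:
```python
from h import *
c=load('top0'); W=pts(c); col=c['color'].astype(int)
np.set_printoptions(precision=4,suppress=True)
def box(u0,u1,v0,v1):
    m=np.zeros(col.shape[:2],bool); m[v0:v1,u0:u1]=1; return m
def rep(name,m):
    v,u=np.nonzero(m); P=W[m]; r=cv2.minAreaRect(P[:,:2].astype(np.float32))
    print(name,m.sum(),'mean',P.mean(0),'med z',np.median(P[:,2]),'rect',np.array(r[0]),np.array(r[1]),r[2])
z=W[:,:,2]
# shelf top
m=box(80,295,140,290)&(z>.110)&(z<.126); rep('shelf',m)
m=box(180,215,235,272)&(z>.132)&(z<.16); rep('studhead',m)
sat=col.max(2)-col.min(2)
m=box(345,405,210,290)&(z>.062)&(z<.08); rep('nesttop',m)
grey=sat<45
m2=m&grey&(col.mean(2)>110); rep('plate',m2)
m=box(360,400,280,335)&(z>.02)&(z<.06)&(col[:,:,0]>150); rep('paddle',m)
for v in range(275,335,4):
    print(v,[ (u,tuple(np.round(W[v,u],3))) for u in (376,380,384,388)])
m=box(80,130,205,275)&(z>.132)&(z<.15); rep('whet',m)
m=box(215,280,150,210)&(z>.14)&(z<.18); rep('lotus',m)
m=box(155,205,150,200)&(z>.14)&(z<.25); rep('head',m); print(z[m].max())
m=box(90,145,145,200)&(z>.13)&(z<.27); rep('mallet',m); print(z[m].max())
big=np.concatenate([c['color'][190:340,330:420], ],0)
cv2.imwrite('pics/crop1.png',cv2.resize(big[:,:,::-1],None,fx=4,fy=4,interpolation=cv2.INTER_NEAREST))
cv2.imwrite('pics/crop2.png',cv2.resize(c['color'][220:300,150:290][:,:,::-1],None,fx=5,fy=5,interpolation=cv2.INTER_NEAREST))
```

```text
shelf 18115 mean [0.6272 0.1147 0.1191] med z 0.11911262639351286 rect [0.6415 0.1275] [0.3612 0.2505] 89.15728759765625
studhead 181 mean [0.5655 0.1002 0.147 ] med z 0.14702923898977366 rect [0.5656 0.1004] [0.0122 0.0466] 88.97891235351562
nesttop 1849 mean [ 0.5815 -0.2489  0.0703] med z 0.07098983685634287 rect [ 0.5814 -0.2492] [0.1293 0.0609] 6.643256187438965
plate 492 mean [ 0.5894 -0.248   0.0714] med z 0.07150242149671178 rect [ 0.5907 -0.2479] [0.0883 0.0364] 7.021045207977295
paddle 517 mean [ 0.4566 -0.2636  0.0352] med z 0.0366564018051105 rect [ 0.4675 -0.2608] [0.0967 0.0379] 9.58403491973877
275 [(376, (np.float64(0.531), np.float64(-0.247), np.float64(0.072))), (380, (np.float64(0.532), np.float64(-0.261), np.float64(0.047))), (384, (np.float64(0.532), np.float64(-0.268), np.float64(0.05))), (388, (np.float64(0.531), np.float64(-0.272), np.float64(0.071)))]
279 [(376, (np.float64(0.523), np.float64(-0.247), np.float64(0.072))), (380, (np.float64(0.523), np.float64(-0.256), np.float64(0.072))), (384, (np.float64(0.523), np.float64(-0.264), np.float64(0.071))), (388,
[... 3416 characters left out ...]
0.413), np.float64(-0.269), np.float64(0.0))), (384, (np.float64(0.413), np.float64(-0.278), np.float64(-0.001))), (388, (np.float64(0.413), np.float64(-0.286), np.float64(-0.002)))]
whet 1549 mean [0.586  0.2675 0.1406] med z 0.14086237213165528 rect [0.5863 0.2685] [0.0472 0.1101] 86.29200744628906
lotus 1547 mean [0.6994 0.0102 0.1584] med z 0.15868245975025838 rect [0.701  0.0105] [0.0861 0.0848] 86.01641845703125
head 1320 mean [0.7    0.1181 0.1968] med z 0.19807415164667386 rect [0.7048 0.1225] [0.0662 0.0691] 25.44019889831543
0.22834336686202414
mallet 1305 mean [0.7043 0.233  0.1862] med z 0.18064535697255482 rect [0.7088 0.2397] [0.0581 0.0592] 55.14986801147461
0.2497054688749624
```

View pics/crop1.png

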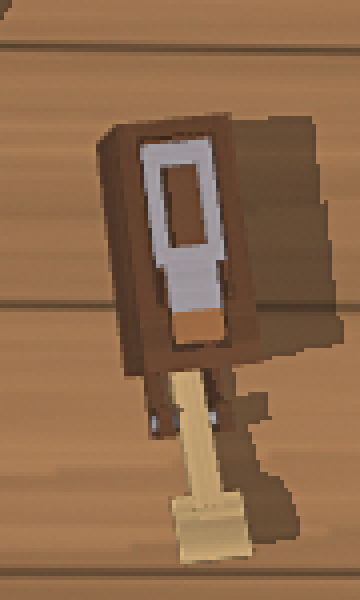

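View pics/crop2.png

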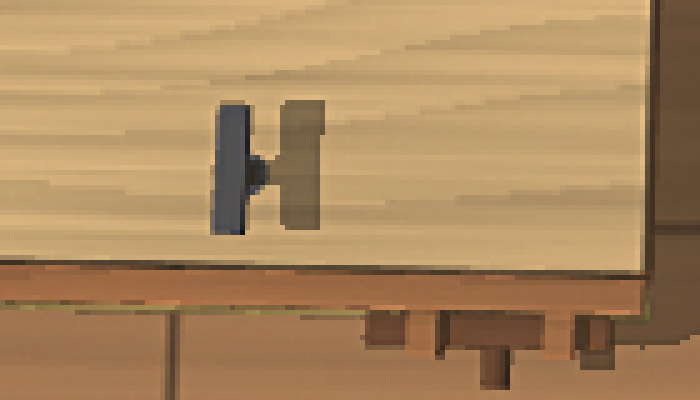

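The measurements agree with the given sizes:

| Item | Position | Yaw | Check |
|---|---|---|---|
| Nest origin | (0.601, -0.247) | about 0.118 rad | Block measures 129×61 mm, top at 71 mm |
| Stud | (0.5656, 0.1004) | about -0.016 rad | Head 12×47 mm, top at 147 mm |
| Paddle point | (0.437, -0.2665) | – | – |

I move to above the paddle with the fingers shut.

Request:
play_rows([
  [[1, 0.2, -0.35, 0, 0.3], [1, 0.2, -0.35, 0, 0.3], [1, 0.2, -0.35, 0, 0.3], [1, 0.2, -0.35, 0, 0.3], [1, 0.2, -0.35, 0, 0.3], [1, 0.2, -0.35, 0, 0.3], [1, 0.2, -0.35, 0, 0.3], [1, 0.2, -0.35, 0, 0.3]],
], force=20)

```text
t: 0.95
tool_pos: [0.4417, 0.2018, 0.2326]
orientation: [0.188, 3.136, 0.0]
force: [1.4, 0.8, -0.8]
opening: 0.0339
```

Run:
```python
from h import *
st()
```

```text
{'t': 0.95, 'q': [0.3228, -0.1838, 1.7969, 0.0, 1.5283, -1.1284], 'dq': [-1.026, 0.0633, -0.059, 0.001, -0.0133, -1.0219], 'joint_torque': [6.4721, -41.4115, -47.831, -0.0669, 0.6012, 2.1393], 'tool_pos': [0.4417, 0.2018, 0.2326], 'orientation': [0.1878, 3.1358, 0.0002], 'force': [1.4325, 0.7505, -0.7907], 'wrist_torque': [0.0809, -0.0201, -0.0537], 'opening': 0.0339}
```

Request:
play_rows([
  [[1, -0.008, -0.4645, 0, 0.237], [1, -0.008, -0.4645, 0, 0.237], [1, -0.008, -0.4645, 0, 0.237], [1, -0.008, -0.4645, 0, 0.237], [1, -0.008, -0.4645, 0, 0.237], [1, -0.008, -0.4645, 0, 0.237], [1, -0.008, -0.4645, 0, 0.237], [1, -0.008, -0.4645, 0, 0.237]],
])

```text
t: 1.75
tool_pos: [0.4339, -0.1922, 0.2326]
orientation: [-0.184, 3.136, -0.0]
force: [0.7, 1.0, 0.2]
opening: 0.0003
```

Request:
play_rows([
  [[1, 0, -0.062, -0.03, 0], [1, 0, -0.062, -0.08, 0], [1, 0, -0.062, -0.12, 0], [1, 0, -0.062, -0.15, 0], [1, 0, -0.062, -0.15, 0]],
])

```text
t: 2.25
tool_pos: [0.4306, -0.2498, 0.0771]
orientation: [0.182, -3.128, -0.01]
force: [-0.3, 1.0, -0.3]
opening: 0.0004
```

Run:
```python
from h import *
st()
grab('top','top1');grab('wrist','wrist1')
```

```text
{'t': 2.25, 'q': [-0.6286, -0.0007, 1.9196, -0.0, 1.233, -2.3159], 'dq': [0.0123, -0.0634, -0.0809, 0.0001, 0.0707, 0.0005], 'joint_torque': [-0.5254, -44.6619, -45.9613, -0.0906, -1.4548, -0.0193], 'tool_pos': [0.4306, -0.2498, 0.0771], 'orientation': [0.1824, -3.1282, -0.0103], 'force': [-0.3242, 1.0359, -0.341], 'wrist_torque': [0.0795, 0.0808, -0.0008], 'opening': 0.0004}
```

Request:
play_rows([
  [[1, 0.006, -0.0165, 0, 0], [1, 0.006, -0.0165, 0, 0]],
])

```text
t: 2.55
tool_pos: [0.443, -0.271, 0.0863]
orientation: [-0.184, 3.132, -0.007]
force: [0.5, 0.4, 0.4]
opening: 0.0002
```

Run:
```python
from h import *
st()
c=grab('top','top2');grab('scene','scene2')
```

```text
{'t': 2.55, 'q': [-0.6476, 0.0292, 1.871, -0.0003, 1.2351, -2.3354], 'dq': [0.0128, -0.0168, 0.0298, 0.0086, 0.0092, 0.0213], 'joint_torque': [-0.3563, -44.584, -43.9899, -0.1298, -0.0129, -0.3118], 'tool_pos': [0.443, -0.271, 0.0863], 'orientation': [-0.1837, 3.1316, -0.0068], 'force': [0.5085, 0.3691, 0.4251], 'wrist_torque': [0.0289, -0.0176, 0.0448], 'opening': 0.0002}
```

View pics/scene2.png

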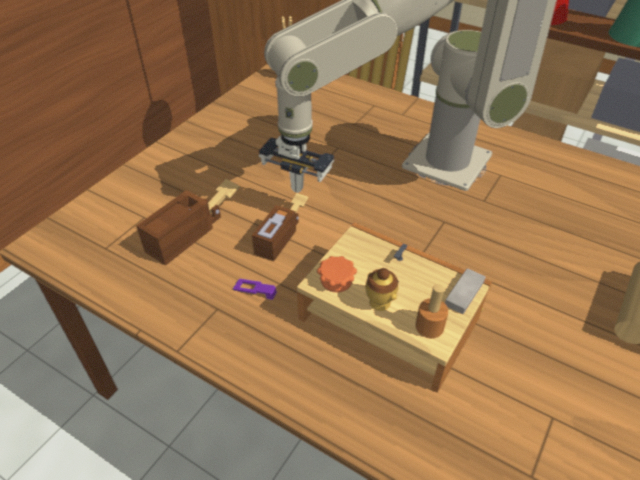

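View pics/wrist1.png

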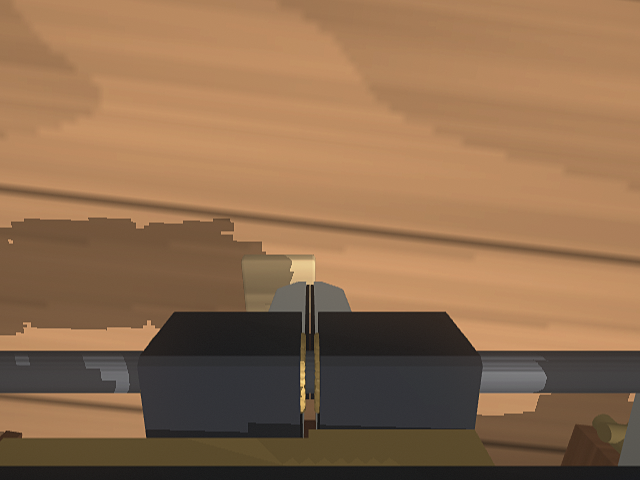

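Request:
play_rows([
  [[1, -0.006, 0.004, -0.02, 0], [1, -0.006, 0.004, -0.03, 0], [1, -0.006, 0.004, -0.035, 0], [1, -0.006, 0.004, -0.04, 0], [1, -0.006, 0.004, -0.045, 0], [1, -0.006, 0.004, -0.05, 0]],
])

```text
t: 3.25
tool_pos: [0.4348, -0.2648, 0.0328]
orientation: [-0.184, 3.136, -0.0]
force: [-0.8, 0.6, 3.8]
opening: 0.0001
```

Run:
```python
from h import *
st()
```

```text
{'t': 3.25, 'q': [-0.6478, 0.0836, 1.9235, 0.0001, 1.134, -2.3359], 'dq': [0.0012, 0.0811, 0.0225, 0.0038, -0.1076, -0.0022], 'joint_torque': [0.04, -45.7648, -41.877, -0.0093, -0.4984, 0.0125], 'tool_pos': [0.4348, -0.2648, 0.0328], 'orientation': [-0.184, 3.1358, -0.0004], 'force': [-0.7623, 0.6003, 3.8344], 'wrist_torque': [0.2623, 0.2496, -0.0151], 'opening': 0.0001}
```

Contact: 3.8 N, and the paddle is moving down. I continue slowly to the stop.

Request:
play_rows([
  [[1, 0, 0, -0.004, 0], [1, 0, 0, -0.006, 0], [1, 0, 0, -0.008, 0], [1, 0, 0, -0.008, 0]],
])

```text
t: 3.65
tool_pos: [0.4355, -0.2649, 0.0266]
orientation: [-0.184, 3.135, -0.0]
force: [-6.4, 5.7, 22.5]
opening: 0.0004
```

Run:
```python
from h import *
st()
```

```text
{'t': 3.65, 'q': [-0.6475, 0.0944, 1.925, 0.0007, 1.1211, -2.3359], 'dq': [0.0008, -0.0037, 0.0024, -0.0008, -0.001, -0.0029], 'joint_torque': [-1.2659, -38.4779, -37.846, -0.6198, -3.3187, 0.0532], 'tool_pos': [0.4355, -0.2649, 0.0266], 'orientation': [-0.1842, 3.1349, -0.0005], 'force': [-6.3657, 5.6946, 22.46], 'wrist_torque': [1.3082, 1.0483, 0.1193], 'opening': 0.0004}
```

The paddle is at its stop: 22 N with the tip at 12.6 mm. I lift off, open and look.

Request:
play_rows([
  [[1, 0, 0, 0.02, 0], [1, 0, 0, 0.06, 0], [-1, -0.03, 0, 0.1, 0], [-1, -0.03, 0, 0.13, 0], [-1, -0.03, 0, 0.13, 0], [-1, -0.03, 0, 0.13, 0]],
])

```text
t: 4.25
tool_pos: [0.405, -0.2651, 0.1551]
orientation: [-0.184, 3.135, -0.002]
force: [-0.6, 0.3, -1.4]
opening: 0.0279
```

```bash
cat > look.py <<'E'
from h import *
import sys
np.set_printoptions(precision=4,suppress=True)
E
python3 - <<'E'
from h import *
st()
c=grab('top','top3');s=grab('scene','scene3');w=grab('wrist','wrist3')
cv2.imwrite('pics/c3t.png',cv2.resize(c['color'][190:340,330:430][:,:,::-1],None,fx=4,fy=4,interpolation=cv2.INTER_NEAREST))
cv2.imwrite('pics/c3s.png',cv2.resize(s['color'][170:280,220:340][:,:,::-1],None,fx=5,fy=5,interpolation=cv2.INTER_NEAREST))
E
```

```text
{'t': 4.25, 'q': [-0.6856, -0.1391, 1.9001, 0.0, 1.3786, -2.3734], 'dq': [0.0019, 0.0329, 0.0337, -0.0002, -0.0022, 0.0002], 'joint_torque': [-0.1337, -42.5811, -49.6043, -0.0824, 0.1181, -0.0068], 'tool_pos': [0.405, -0.2651, 0.1551], 'orientation': [-0.1837, 3.1347, -0.0021], 'force': [-0.6486, 0.3355, -1.4439], 'wrist_torque': [0.0342, -0.0202, -0.008], 'opening': 0.0279}
```

View pics/c3t.png

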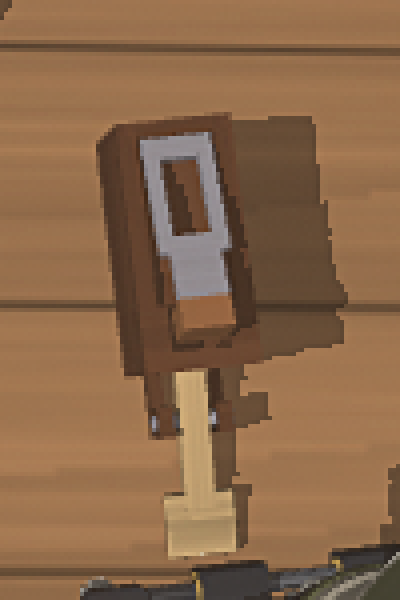

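View pics/c3s.png

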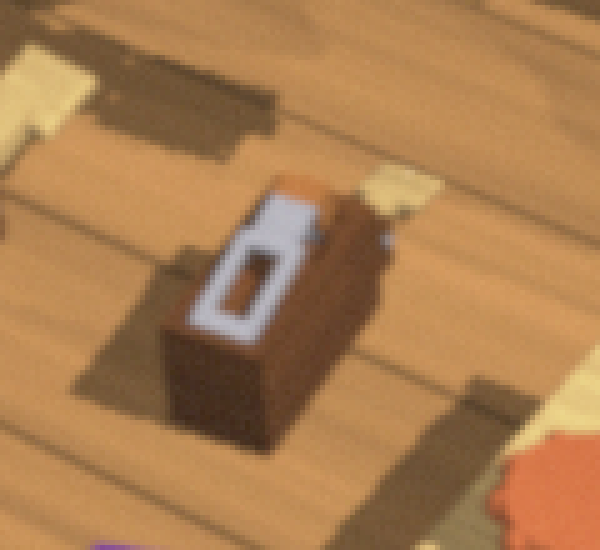

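View pics/wrist3.png

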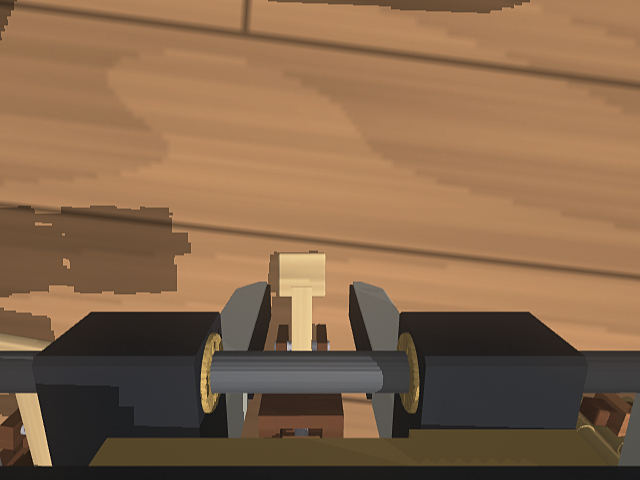

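The tail (orange block at crop 175–235, 295–340) now stands above the block's top. I measure its position and lean.

Run:
```python
from h import *
np.set_printoptions(precision=4,suppress=True)
c=load('top3');W=pts(c);col=c['color'].astype(int);z=W[:,:,2]
m=np.zeros(z.shape,bool);m[215:290,355:400]=1
sat=col.max(2)-col.min(2)
p=m&(z>.06)&(sat<45)&(col.mean(2)>120)
P=W[p]; A=np.c_[P[:,:2],np.ones(len(P))]; k,*_=np.linalg.lstsq(A,P[:,2],rcond=None)
print('plate',p.sum(),k,'tilt',np.arctan(np.hypot(k[0],k[1])),'dir',np.arctan2(-k[1],-k[0]))
r=cv2.minAreaRect(P[:,:2].astype(np.float32));print(r)
t=m&(z>.085)&(sat>=60); Q=W[t]; print('tail',t.sum(),Q.mean(0),Q.min(0),Q.max(0)); print(cv2.minAreaRect(Q[:,:2].astype(np.float32)))
yaw=.118; o=np.array([.601,-.247]); R=np.array([[np.cos(yaw),np.sin(yaw)],[-np.sin(yaw),np.cos(yaw)]])
q=(Q[:,:2]-o)@R.T; print('tail in nest',q.min(0),q.max(0)); pp=(P[:,:2]-o)@R.T; print(pp.min(0),pp.max(0), P[:,2].min(),P[:,2].max())
```

```text
plate 467 [-0.2631 -0.0379  0.2293] tilt 0.25983106805487843 dir 0.14292226412158915
((0.5942637324333191, -0.24744752049446106), (0.08349038660526276, 0.03640105575323105), 6.8177266120910645)
tail 112 [ 0.5446 -0.2526  0.0952] [ 0.5343 -0.2672  0.0855] [ 0.5523 -0.2398  0.0998]
((0.5444208979606628, -0.2536412179470062), (0.016836578026413918, 0.02594023570418358), 7.805344581604004)
tail in nest [-0.0656 -0.0129] [-0.0486  0.0132]
[-0.0485 -0.0178] [0.035  0.0186] 0.0690998320404884 0.09566625061666588
```

Request:
play_rows([
  [[-1, 0.045, 0.004, 0, 0], [-1, 0.09, 0.008, 0, 0], [-1, 0.136, 0.011, 0, 0], [-1, 0.136, 0.011, 0, 0], [-1, 0.136, 0.011, -0.02, 0], [-1, 0.136, 0.011, -0.02, 0]],
])

```text
t: 5.0
tool_pos: [0.5382, -0.2521, 0.1299]
orientation: [0.185, -3.13, -0.007]
force: [-1.5, 0.4, -0.7]
opening: 0.0883
```

Run:
```python
from h import *
st()
```

```text
{'t': 5.0, 'q': [-0.5243, 0.1921, 1.6106, -0.0001, 1.3467, -2.2129], 'dq': [-0.0092, -0.0412, -0.012, 0.0008, 0.0404, -0.0003], 'joint_torque': [0.303, -59.0399, -50.3163, -0.0335, -0.8378, 0.0017], 'tool_pos': [0.5382, -0.2521, 0.1299], 'orientation': [0.1846, -3.1296, -0.0066], 'force': [-1.5488, 0.4124, -0.7144], 'wrist_torque': [0.0698, 0.0675, 0.0161], 'opening': 0.0883}
```

Request:
play_rows([
  [[-1, 0, 0, -0.02, 0], [-1, 0, 0, -0.025, 0], [-1, 0, 0, -0.025, 0], [-1, 0, 0, -0.025, 0]],
])

```text
t: 5.4
tool_pos: [0.5404, -0.2538, 0.1103]
orientation: [-0.184, 3.136, -0.0]
force: [-0.6, -1.1, 0.8]
opening: 0.0931
```

Run:
```python
from h import *
st(); grab('wrist','wrist4')
```

```text
{'t': 5.4, 'q': [-0.525, 0.2106, 1.6269, -0.0, 1.3039, -2.2127], 'dq': [0.0004, -0.0073, -0.0139, 0.0027, -0.0033, 0.0015], 'joint_torque': [0.0043, -56.0829, -45.2735, -0.0568, 0.0881, -0.0012], 'tool_pos': [0.5404, -0.2538, 0.1103], 'orientation': [-0.1835, 3.1361, -0.0003], 'force': [-0.618, -1.1388, 0.7724], 'wrist_torque': [-0.0063, -0.0127, 0.0267], 'opening': 0.0931}
```

View pics/wrist4.png

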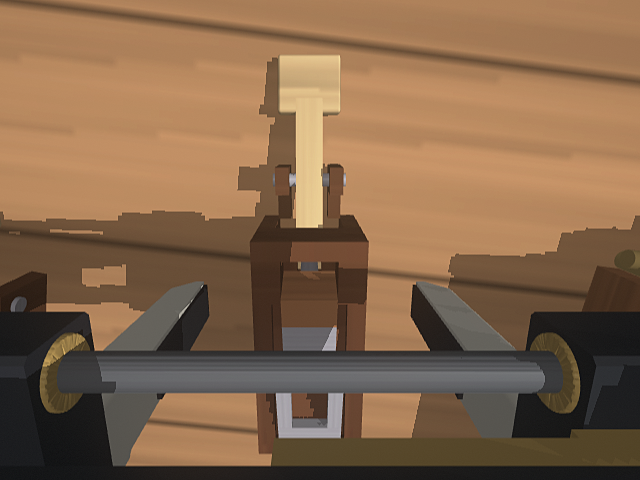

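The tail is centred between the fingers (wrist image x≈310). I lower to tip height 76 mm and close lightly, so the plate can swivel in the pads.

Request:
play_rows([
  [[-1, 0.001, 0, -0.01, 0], [-1, 0.001, 0, -0.02, 0], [-1, 0.001, 0, -0.02, 0], [1, 0.001, 0, -0.02, 0], [1, 0.001, 0, -0.02, 0], [1, 0.001, 0, -0.02, 0], [1, 0.001, 0, -0.02, 0], [1, 0.001, 0, -0.02, 0]],
], force=4)

```text
t: 6.25
tool_pos: [0.5416, -0.2537, 0.0899]
orientation: [-0.184, 3.136, -0.0]
force: [0.2, 0.8, -0.9]
opening: 0.0573
```

Request:
play_rows([
  [[1, 0, 0, 0, 0], [1, 0, 0, 0, 0], [1, 0, 0, 0, 0], [1, 0, 0, 0, 0], [1, 0, 0, 0, 0]],
])

```text
t: 6.75
tool_pos: [0.5415, -0.2536, 0.0896]
orientation: [-0.184, 3.136, 0.0]
force: [-0.2, -1.0, -0.8]
opening: 0.0259
```

Run:
```python
from h import *
st(); grab('wrist','wrist5')
```

```text
{'t': 6.75, 'q': [-0.5238, 0.2351, 1.6387, 0.0, 1.2677, -2.2118], 'dq': [-0.0011, 0.0007, 0.0012, 0.0, -0.0012, 0.0012], 'joint_torque': [-0.0774, -57.7357, -45.5796, -0.1046, 0.0809, -0.0003], 'tool_pos': [0.5415, -0.2536, 0.0896], 'orientation': [-0.184, 3.1361, 0.0], 'force': [-0.2213, -1.0188, -0.7996], 'wrist_torque': [0.0169, -0.0395, 0.039], 'opening': 0.0259}
```

View pics/wrist5.png

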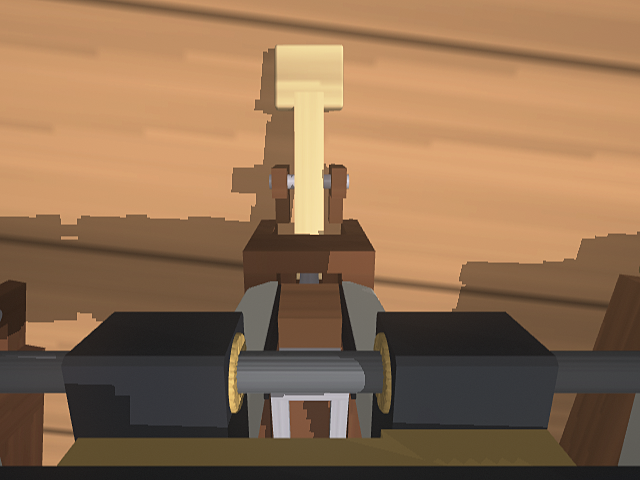

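Request:
play_rows([
  [[1, 0.001, 0, 0.004, 0], [1, 0.002, 0, 0.008, 0], [1, 0.004, 0, 0.014, 0], [1, 0.005, 0.001, 0.018, 0], [1, 0.007, 0.001, 0.023, 0], [1, 0.007, 0.001, 0.023, 0]],
], force=3)

```text
t: 7.4
tool_pos: [0.5492, -0.2529, 0.1139]
orientation: [-0.184, 3.135, -0.001]
force: [-1.3, -0.2, 0.1]
opening: 0.026
```

Run:
```python
from h import *
st(); grab('wrist','wrist6'); s=grab('scene','scene6'); c=grab('top','top6')
a=cv2.resize(s['color'][150:270,200:340][:,:,::-1],(560,480),interpolation=cv2.INTER_NEAREST)
cv2.imwrite('pics/c6.png',a)
```

```text
{'t': 7.4, 'q': [-0.5163, 0.2253, 1.603, -0.0, 1.3118, -2.2045], 'dq': [-0.0033, 0.0056, 0.016, -0.0001, -0.01, -0.0021], 'joint_torque': [0.2122, -57.9057, -46.8457, 0.0966, -0.2962, 0.0773], 'tool_pos': [0.5492, -0.2529, 0.1139], 'orientation': [-0.1843, 3.135, -0.0013], 'force': [-1.3077, -0.1807, 0.0575], 'wrist_torque': [0.1153, 0.1067, -0.0065], 'opening': 0.026}
```

View pics/c6.png

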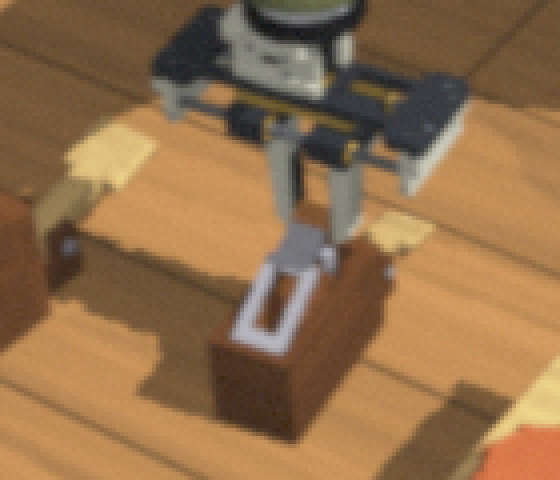

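View pics/wrist6.png

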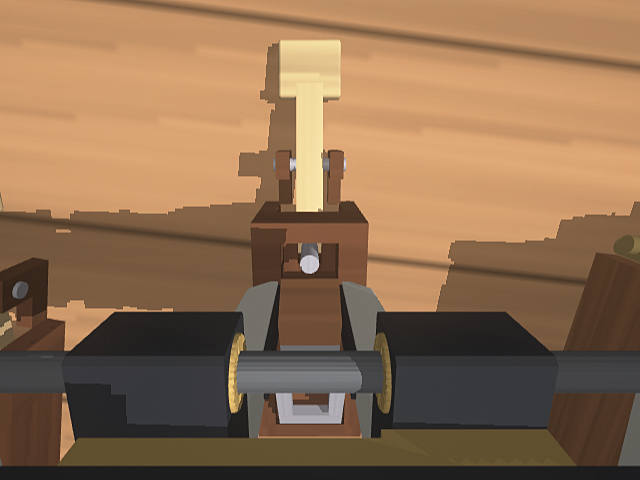

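```bash
cat > tilt.py <<'E'
from h import *
np.set_printoptions(precision=4,suppress=True)
def plate(tag,lo,hi,thr=120,smax=40,verbose=True):
    """fit plane to grey plate pts within world box lo..hi"""
    c=load(tag);W=pts(c);col=c['color'].astype(int);sat=col.max(2)-col.min(2)
    m=(sat<smax)&(col.mean(2)>thr)&np.all(np.nan_to_num(W,nan=-9)>np.array(lo),-1)&np.all(np.nan_to_num(W,nan=9)<np.array(hi),-1)
    P=W[m]
    for _ in range(3):
        mu=P.mean(0);n=np.linalg.svd(P-mu)[2][2]; n*=np.sign(n[2]); d=(P-mu)@n
        P=P[abs(d)<max(.0015,1.5*d.std())]
    print(tag,m.sum(),len(P),'mean',P.mean(0),'n',n,'tilt',np.arccos(n[2]),'leandir',np.arctan2(n[1],n[0]),'zmin/max',P[:,2].min(),P[:,2].max(),'x',P[:,0].min(),P[:,0].max(),'y',P[:,1].min(),P[:,1].max(),'std',d.std())
    return m,P,n
E
python3 - <<'E'
from tilt import *
m,P,n=plate('scene6',[.55,-.29,.055],[.66,-.2,.14],thr=100)
plate('top6',[.55,-.29,.055],[.66,-.2,.14],thr=100)
E
```

```text
scene6 479 325 mean [ 0.5985 -0.2464  0.0935] n [0.5219 0.0356 0.8523] tilt 0.5504930458199653 leandir 0.06811736670347919 zmin/max 0.06690077437455458 0.12487017474452601 x 0.5504016683674129 0.6427527044716232 y -0.2763669698383231 -0.22162906564071175 std 0.0033061216597952223
top6 209 153 mean [ 0.6191 -0.2426  0.0802] n [0.4953 0.0575 0.8668] tilt 0.5219664340208285 leandir 0.11555041731451982 zmin/max 0.06852983503453361 0.09771836040667498 x 0.5894058363974273 0.6380837412228625 y -0.2623502776550772 -0.22499186168608884 std 0.0010859765918768585
```

The plate swivelled in the light grip. Its lean is now 0.52 rad with the far end still in the pocket, as geometry predicts. I work out which lean and path clear the T-head best.

```bash
cat > plan.py <<'E'
import numpy as np, heapq
def rectpts(x0,x1,z0,z1,s=1.0):
    xs=np.arange(x0,x1+.01,s);zs=np.arange(z0,z1+.01,s)
    return np.vstack([np.c_[xs,0*xs+z0],np.c_[xs,0*xs+z1],np.c_[0*zs+x0,zs],np.c_[0*zs+x1,zs]])
K=[(21,33,0,6),(-54,-21,0,6),(-70,-54,-18,6)]
O=[(-24,24,22,28),(-5,5,0,22)]
KP=np.vstack([rectpts(*k) for k in K]); OP=np.vstack([rectpts(*o) for o in O])
def drect(P,r):
    dx=np.maximum(r[0]-P[...,0],P[...,0]-r[1]);dz=np.maximum(r[2]-P[...,1],P[...,1]-r[3])
    return np.hypot(np.maximum(dx,0),np.maximum(dz,0))+np.minimum(np.maximum(dx,dz),0)
def clear(X,Z,th):
    c,s=np.cos(th),np.sin(th)
    Q=np.c_[X+KP[:,0]*c+KP[:,1]*s, Z-KP[:,0]*s+KP[:,1]*c]
    d=min(drect(Q,o).min() for o in O)
    D=OP-[X,Z]; L=np.c_[D[:,0]*c-D[:,1]*s, D[:,0]*s+D[:,1]*c]
    d=min(d,min(drect(L,k).min() for k in K))
    # shelf (X>-50, Z<0); cap shelf clearance
    d=min(d,drect(Q,(-50,300,-200,0)).min())
    return d
E
python3 - <<'E'
from plan import *
for th in [.4,.45,.5,.55,.6,.65,.7,.8]:
    Xs=np.arange(-20,70,1.);Zs=np.arange(4,70,1.)
    C=np.array([[clear(X,Z,th) for Z in Zs] for X in Xs])
    # widest path from (60,66) to goal: far_edge X (inner) <= 16 under head
    best=-np.ones_like(C); s=(len(Xs)-5,len(Zs)-3); best[s]=C[s];h=[(-C[s],s)];par={s:None}
    goal=None
    while h:
        d,(i,j)=heapq.heappop(h);d=-d
        if d<best[i,j]:continue
        c_,s_=np.cos(th),np.sin(th)
        fx=Xs[i]+21*c_+3*s_; fz=Zs[j]-21*s_+6*c_
        if fx<=14 and fz<22: goal=(i,j);break
        for a in(-1,0,1):
            for b in(-1,0,1):
                p,q=i+a,j+b
                if 0<=p<len(Xs) and 0<=q<len(Zs):
                    e=min(d,C[p,q])
                    if e>best[p,q]: best[p,q]=e;par[(p,q)]=(i,j);heapq.heappush(h,(-e,(p,q)))
    path=[];g=goal
    while g: path.append((Xs[g[0]],Zs[g[1]],round(C[g],1)));g=par[g]
    print(th,'bottleneck',round(best[goal],2),path[::-1][-1], [p for p in path[::-1]][::6] if th in(.55,.65) else '')
E
```

```text
0.4 bottleneck 2.18 (np.float64(-7.0), np.float64(21.0), np.float64(2.6)) 
0.45 bottleneck 3.13 (np.float64(-7.0), np.float64(22.0), np.float64(3.7)) 
0.5 bottleneck 4.07 (np.float64(-6.0), np.float64(22.0), np.float64(4.1)) 
0.55 bottleneck 4.86 (np.float64(-6.0), np.float64(23.0), np.float64(4.9)) [(np.float64(65.0), np.float64(67.0), np.float64(49.8)), (np.float64(59.0), np.float64(67.0), np.float64(49.8)), (np.float64(53.0), np.float64(67.0), np.float64(49.8)), (np.float64(47.0), np.float64(66.0), np.float64(48.8)), (np.float64(44.0), np.float64(60.0), np.float64(42.8)), (np.float64(40.0), np.float64(54.0), np.float64(36.8)), (np.float64(36.0), np.float64(48.0), np.float64(30.8)), (np.float64(30.0), np.float64(42.0), np.float64(24.1)), (np.float64(24.0), np.float64(36.0), np.float64(17.9)), (np.float64(18.0), np.float64(30.0), np.float64(12.3)), (np.float64(12.0), np.float64(26.0), np.float64(8.7)), (np.float64(6.0), np.float64(23.0), np.float64(5.7)), (np.float64(0.0), np.float64(23.0), np.float64(4.9)), (np.float64(-6.0), np.float64(23.0), np.float64(4.9))]
0.6 bottleneck 4.91 
[... 302 characters left out ...]
.float64(47.0), np.float64(67.0), np.float64(47.0)), (np.float64(43.0), np.float64(61.0), np.float64(41.0)), (np.float64(40.0), np.float64(55.0), np.float64(35.0)), (np.float64(36.0), np.float64(49.0), np.float64(29.0)), (np.float64(30.0), np.float64(43.0), np.float64(22.8)), (np.float64(24.0), np.float64(37.0), np.float64(16.7)), (np.float64(18.0), np.float64(32.0), np.float64(11.1)), (np.float64(12.0), np.float64(28.0), np.float64(7.8)), (np.float64(6.0), np.float64(25.0), np.float64(5.0)), (np.float64(0.0), np.float64(25.0), np.float64(4.9))]
0.7 bottleneck 4.74 (np.float64(-4.0), np.float64(26.0), np.float64(4.7)) 
0.8 bottleneck 4.33 (np.float64(-3.0), np.float64(28.0), np.float64(4.3))
```

The best lean is about 0.6 rad, leaving roughly 5 mm of clearance all round. I raise a little further, then clamp firmly.

Request:
play_rows([
  [[1, 0.002, 0, 0.004, 0], [1, 0.004, 0.0005, 0.007, 0], [1, 0.004, 0.0005, 0.007, 0], [1, 0.004, 0.0005, 0.007, 0]],
], force=3)

```text
t: 7.95
tool_pos: [0.5526, -0.2522, 0.1198]
orientation: [-0.184, 3.136, -0.0]
force: [-2.3, -0.4, 0.6]
opening: 0.0262
```

Request:
play_rows([
  [[1, 0, 0, 0, 0], [1, 0, 0, 0, 0], [1, 0, 0, 0, 0]],
], force=45)

```text
t: 8.25
tool_pos: [0.5525, -0.2522, 0.1197]
orientation: [-0.184, 3.136, -0.0]
force: [-2.0, 0.2, 0.8]
opening: 0.0254
```

Run:
```python
from tilt import *
st(); grab('scene','scene7'); grab('top','top7')
plate('scene7',[.55,-.29,.055],[.66,-.2,.14],thr=100)
plate('top7',[.55,-.29,.055],[.66,-.2,.14],thr=100)
```

```text
{'t': 8.25, 'q': [-0.5126, 0.228, 1.5888, -0.0, 1.3247, -2.2006], 'dq': [0.0021, 0.0001, -0.0004, -0.0007, 0.0013, 0.0012], 'joint_torque': [0.5058, -58.0584, -46.9626, 0.2533, -0.4818, 0.0111], 'tool_pos': [0.5525, -0.2522, 0.1197], 'orientation': [-0.184, 3.1362, -0.0], 'force': [-1.9703, 0.248, 0.8289], 'wrist_torque': [0.072, 0.2236, 0.0084], 'opening': 0.0254}
scene7 459 316 mean [ 0.5991 -0.2461  0.097 ] n [0.5609 0.0304 0.8273] tilt 0.5964543616626953 leandir 0.05419560449858784 zmin/max 0.0680274899515323 0.13307238641514885 x 0.5520946043055461 0.6417118485801767 y -0.27771154968777234 -0.22256780643532967 std 0.0029335173918286794
top7 188 133 mean [ 0.6209 -0.2426  0.0806] n [0.5494 0.0599 0.8334] tilt 0.585546196334617 leandir 0.10856760520023283 zmin/max 0.06968534405516234 0.09804627725853916 x 0.5953768646112408 0.6379379521946946 y -0.26214012379610574 -0.22526785272051808 std 0.0009946733754490089
```

The lean is 0.59 rad and clamped. I lift out and carry it to the shelf.

Request:
play_rows([
  [[1, -0.003, 0, 0.02, 0], [1, -0.004, 0, 0.05, 0], [1, -0.004, 0, 0.09, 0], [1, -0.004, 0, 0.12, 0], [1, -0.004, 0, 0.12, 0]],
])

```text
t: 8.85
tool_pos: [0.5511, -0.2534, 0.2456]
orientation: [-0.184, 3.128, -0.008]
force: [0.4, -0.7, -1.0]
opening: 0.0255
```

Run:
```python
from tilt import *
st(); s=grab('scene','scene8'); t=grab('top','top8')
plate('scene8',[.55,-.29,.13],[.66,-.2,.28],thr=100)
plate('top8',[.55,-.29,.13],[.66,-.2,.28],thr=100)
a=cv2.resize(s['color'][110:260,200:360][:,:,::-1],None,fx=4,fy=4,interpolation=cv2.INTER_NEAREST); cv2.imwrite('pics/c8.png',a)
```

```text
{'t': 8.85, 'q': [-0.5157, 0.1335, 1.4612, 0.0003, 1.5373, -2.2038], 'dq': [-0.0003, 0.0385, 0.0764, -0.0005, -0.0558, 0.0007], 'joint_torque': [-0.0321, -54.4858, -47.7431, -0.0325, 1.12, -0.0004], 'tool_pos': [0.5511, -0.2534, 0.2456], 'orientation': [-0.1837, 3.128, -0.0078], 'force': [0.3809, -0.7143, -1.002], 'wrist_torque': [0.0629, -0.0036, -0.035], 'opening': 0.0255}
scene8 547 369 mean [ 0.598  -0.2475  0.2234] n [0.5808 0.0655 0.8114] tilt 0.6241852511209437 leandir 0.11223244321493706 zmin/max 0.1928783579903309 0.2577489177682898 x 0.5502185454490887 0.6406602943506136 y -0.280190961744013 -0.22393166518231358 std 0.003114179933165586
top8 291 219 mean [ 0.618  -0.2451  0.2041] n [0.5441 0.0865 0.8346] tilt 0.5834319258331239 leandir 0.15768425301809014 zmin/max 0.19245996420687675 0.22189122805067982 x 0.5931505558290333 0.6360080565944556 y -0.26502458285455566 -0.22519454219544455 std 0.0007988413656892174
```

View pics/c8.png

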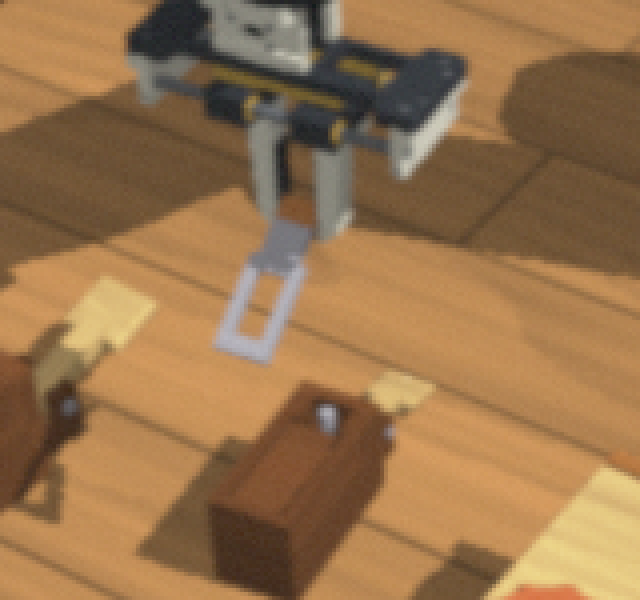

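The keeper is held firmly, tail up, free of the block. I carry it across above the stud.

Request:
play_rows([
  [[1, 0, 0.04, 0.01, -0.03], [1, 0, 0.09, 0.02, -0.06], [1, 0, 0.14, 0.02, -0.09], [1, 0, 0.19, 0.02, -0.134], [1, 0, 0.24, 0.02, -0.134], [1, 0, 0.285, 0.01, -0.134], [1, 0, 0.325, 0, -0.134], [1, 0, 0.3525, 0, -0.134]],
])

```text
t: 9.75
tool_pos: [0.546, 0.1031, 0.2349]
orientation: [-0.023, -3.135, -0.0]
force: [0.3, -0.8, -1.7]
opening: 0.0258
```

Request:
play_rows([
  [[1, 0, 0, 0, 0], [1, 0, 0, 0, 0], [1, 0, 0, 0, 0]],
])

```text
t: 10.05
tool_pos: [0.5481, 0.0994, 0.2384]
orientation: [-0.027, -3.14, 0.001]
force: [-0.5, -0.4, -1.4]
opening: 0.0256
```

Run:
```python
from tilt import *
st(); s=grab('scene','scene9'); t=grab('top','top9')
plate('scene9',[.54,.05,.17],[.68,.15,.28],thr=100)
plate('top9',[.54,.05,.17],[.68,.15,.28],thr=100)
a=cv2.resize(s['color'][150:310,300:500][:,:,::-1],None,fx=4,fy=4,interpolation=cv2.INTER_NEAREST); cv2.imwrite('pics/c9.png',a[:600])
a=cv2.resize(t['color'][180:300,140:280][:,:,::-1],None,fx=5,fy=5,interpolation=cv2.INTER_NEAREST); cv2.imwrite('pics/c9t.png',a[:600])
```

```text
{'t': 10.05, 'q': [0.0876, 0.0139, 1.5999, -0.0004, 1.5297, -1.4657], 'dq': [-0.0125, -0.0083, -0.0089, 0.0024, 0.0017, 0.003], 'joint_torque': [0.9223, -50.4952, -49.7971, 0.0653, 0.0265, 0.0018], 'tool_pos': [0.5481, 0.0994, 0.2384], 'orientation': [-0.0274, -3.1396, 0.0009], 'force': [-0.4885, -0.4216, -1.3788], 'wrist_torque': [0.0337, -0.0128, 0.0249], 'opening': 0.0256}
scene9 687 466 mean [0.5951 0.0991 0.2164] n [ 0.6115 -0.0042  0.7913] tilt 0.6579110324965785 leandir -0.006889882160188363 zmin/max 0.18369579758710833 0.2599334370141815 x 0.5425879871705216 0.6361816577947582 y 0.07278064212422308 0.12747836268386434 std 0.0034695918934551824
top9 207 165 mean [0.6208 0.0963 0.1972] n [ 0.5592 -0.0044  0.829 ] tilt 0.5934099725689971 leandir -0.00784425906674724 zmin/max 0.18867885412069096 0.21370005591904848 x 0.5969572726815562 0.6319854675514391 y 0.08011040502462531 0.11528877831258062 std 0.0007115717438906986
```

View pics/c9.png

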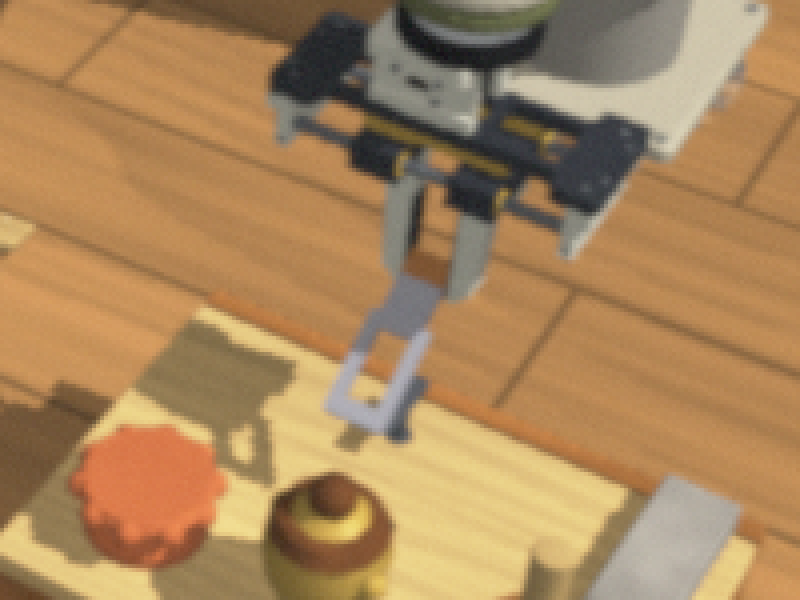

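View pics/c9t.png

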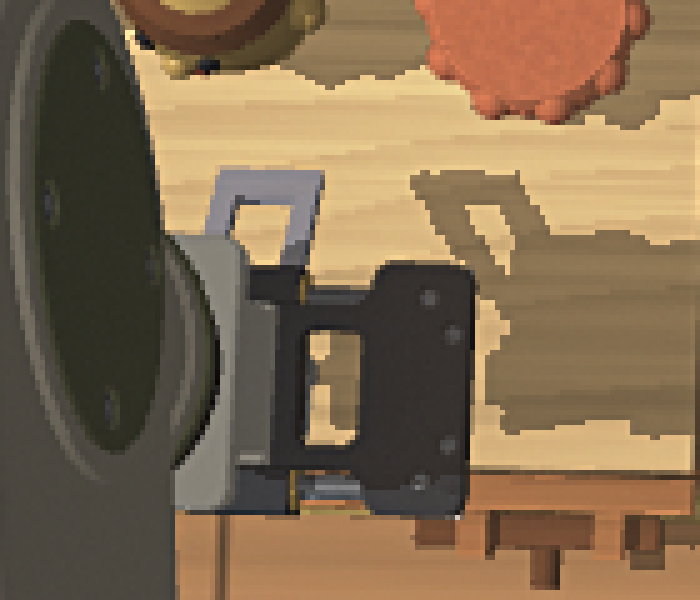

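```bash
cat > eye.py <<'E'
from tilt import *
def slices(tag,lo,hi,thr=100):
    m,P,n=plate(tag,lo,hi,thr)
    c=load(tag)
    for a in np.arange(P[:,0].min(),P[:,0].max(),.006):
        Q=P[(P[:,0]>=a)&(P[:,0]<a+.006)]
        if len(Q)>4:
            ys=np.sort(Q[:,1]); g=np.diff(ys); k=g.argmax()
            print(' x %.4f z %.4f n%d y %.4f..%.4f mid %.4f  gap %.4f..%.4f (%.4f) mid %.4f'%(Q[:,0].mean(),Q[:,2].mean(),len(Q),ys[0],ys[-1],(ys[0]+ys[-1])/2,ys[k],ys[k+1],g[k],(ys[k]+ys[k+1])/2))
    return m,P,n
E
python3 - <<'E'
from eye import *
slices('top9',[.54,.05,.17],[.68,.15,.28])
slices('scene9',[.54,.08,.17],[.68,.125,.24])
# reference: nested keeper in top0 & same method on stud/ nothing
E
```

```text
top9 207 165 mean [0.6208 0.0963 0.1972] n [ 0.5592 -0.0044  0.829 ] tilt 0.5934099725689971 leandir -0.00784425906674724 zmin/max 0.18867885412069096 0.21370005591904848 x 0.5969572726815562 0.6319854675514391 y 0.08011040502462531 0.11528877831258062 std 0.0007115717438906986
 x 0.5979 z 0.2121 n5 y 0.0819..0.0876 mid 0.0848  gap 0.0819..0.0838 (0.0019) mid 0.0829
 x 0.6073 z 0.2062 n15 y 0.0804..0.1143 mid 0.0973  gap 0.0874..0.1094 (0.0220) mid 0.0984
 x 0.6119 z 0.2034 n24 y 0.0806..0.1148 mid 0.0977  gap 0.0877..0.1080 (0.0203) mid 0.0979
 x 0.6182 z 0.1989 n25 y 0.0806..0.1152 mid 0.0979  gap 0.0873..0.1077 (0.0204) mid 0.0975
 x 0.6240 z 0.1948 n44 y 0.0809..0.1153 mid 0.0981  gap 0.0998..0.1018 (0.0020) mid 0.1008
 x 0.6296 z 0.1914 n52 y 0.0801..0.1149 mid 0.0975  gap 0.1014..0.1030 (0.0016) mid 0.1022
scene9 478 315 mean [0.5977 0.0984 0.2135] n [0.5529 0.0184 0.8331] tilt 0.5861836640101404 leandir 0.03323971436746116 zmin/max 0.1868501965760489 0.23968075712764872 x 0.5568016665248853 0.6361816577947582 y 0.08024790458606385 0.12445276135449929 std 0.0016910984368215369

[... 572 characters left out ...]
.0823..0.1164 mid 0.0994  gap 0.0882..0.1085 (0.0203) mid 0.0984
 x 0.6016 z 0.2112 n14 y 0.0818..0.1161 mid 0.0990  gap 0.0882..0.1081 (0.0198) mid 0.0981
 x 0.6078 z 0.2069 n15 y 0.0802..0.1154 mid 0.0978  gap 0.0874..0.1092 (0.0218) mid 0.0983
 x 0.6129 z 0.2028 n15 y 0.0814..0.1151 mid 0.0982  gap 0.0859..0.1076 (0.0217) mid 0.0967
 x 0.6201 z 0.1986 n17 y 0.0808..0.1157 mid 0.0982  gap 0.0879..0.1090 (0.0211) mid 0.0985
 x 0.6264 z 0.1941 n29 y 0.0804..0.1149 mid 0.0976  gap 0.1021..0.1065 (0.0044) mid 0.1043
 x 0.6315 z 0.1911 n38 y 0.0807..0.1152 mid 0.0979  gap 0.0875..0.0917 (0.0042) mid 0.0896
 x 0.6354 z 0.1891 n8 y 0.0846..0.1093 mid 0.0969  gap 0.0846..0.0942 (0.0096) mid 0.0894
```

The keeper's eye is centred at about (0.604, 0.098), 0.2015 high, 2 mm to the right of the stud line. I correct that and descend to the first waypoint.

Request:
play_rows([
  [[1, 0, 0.002, -0.01, 0], [1, -0.001, 0.002, -0.022, 0], [1, -0.002, 0.002, -0.034, 0], [1, -0.005, 0.002, -0.037, 0], [1, -0.008, 0.002, -0.04, 0], [1, -0.008, 0.002, -0.04, 0], [1, -0.008, 0.002, -0.04, 0]],
])

```text
t: 10.85
tool_pos: [0.5407, 0.1024, 0.2001]
orientation: [0.026, 3.141, 0.0]
force: [0.4, -0.9, -1.7]
opening: 0.0257
```

Run:
```python
from eye import *
from plan import clear
st(); s=grab('scene','scene10'); t=grab('top','top10')
slices('top10',[.54,.05,.14],[.68,.15,.28])
slices('scene10',[.54,.08,.14],[.68,.125,.24])
for w in [(38,48),(30,42),(24,36.5),(18,31),(12,27.5),(6,25),(0,24),(-6,24),(-6,21),(-6,19)]: print(w,round(clear(*w,.59),1))
a=cv2.resize(s['color'][170:300,340:480][:,:,::-1],None,fx=5,fy=5,interpolation=cv2.INTER_NEAREST); cv2.imwrite('pics/c10.png',a[:600])
```

```text
{'t': 10.85, 'q': [0.094, 0.0127, 1.6711, 0.0, 1.457, -1.4601], 'dq': [-0.0021, 0.001, -0.0096, 0.0002, 0.0011, 0.0017], 'joint_torque': [0.0062, -49.6298, -48.7488, -0.0115, 0.039, 0.0016], 'tool_pos': [0.5407, 0.1024, 0.2001], 'orientation': [0.0262, 3.1407, 0.0002], 'force': [0.3687, -0.8729, -1.6595], 'wrist_torque': [-0.0004, 0.0286, -0.0619], 'opening': 0.0257}
top10 214 171 mean [0.6129 0.1004 0.1591] n [ 0.5521 -0.0111  0.8337] tilt 0.5850660888841698 leandir -0.020077884908285114 zmin/max 0.14925702771186222 0.1774617138862151 x 0.5872053695960067 0.6255742164557864 y 0.08249316706120895 0.11889086512376937 std 0.0007595527966423535
 x 0.5877 z 0.1757 n5 y 0.0852..0.0912 mid 0.0882  gap 0.0888..0.0911 (0.0023) mid 0.0900
 x 0.5975 z 0.1694 n18 y 0.0837..0.1189 mid 0.1013  gap 0.0912..0.1120 (0.0208) mid 0.1016
 x 0.6024 z 0.1659 n20 y 0.0845..0.1186 mid 0.1015  gap 0.0902..0.1125 (0.0224) mid 0.1013
 x 0.6088 z 0.1614 n23 y 0.0836..0.1179 mid 0.1007  gap 0.0912..0.1126 (0.0214) mid 0.1019
 x 0.6153 z 0.1575 n38 y 0.0831..0.1183 mid 0.1007  gap 0.0939..0.0961 (0.0023) mid 0.0
[... 1177 characters left out ...]
0.0196) mid 0.1011
 x 0.5986 z 0.1697 n23 y 0.0833..0.1190 mid 0.1012  gap 0.0916..0.1105 (0.0189) mid 0.1011
 x 0.6051 z 0.1658 n23 y 0.0824..0.1191 mid 0.1008  gap 0.0908..0.1111 (0.0202) mid 0.1009
 x 0.6107 z 0.1614 n14 y 0.0838..0.1185 mid 0.1011  gap 0.0900..0.1117 (0.0217) mid 0.1008
 x 0.6170 z 0.1578 n29 y 0.0836..0.1171 mid 0.1003  gap 0.0993..0.1068 (0.0075) mid 0.1030
 x 0.6228 z 0.1538 n43 y 0.0824..0.1188 mid 0.1006  gap 0.0859..0.0887 (0.0028) mid 0.0873
 x 0.6277 z 0.1525 n22 y 0.0858..0.1191 mid 0.1025  gap 0.1012..0.1051 (0.0039) mid 0.1031
(38, 48) 29.6
(30, 42) 23.6
(24, 36.5) 17.4
(18, 31) 11.8
(12, 27.5) 8.0
(6, 25) 4.6
(0, 24) 4.7
(-6, 24) 4.7
(-6, 21) 2.6
(-6, 19) 0.6
```

View pics/c10.png

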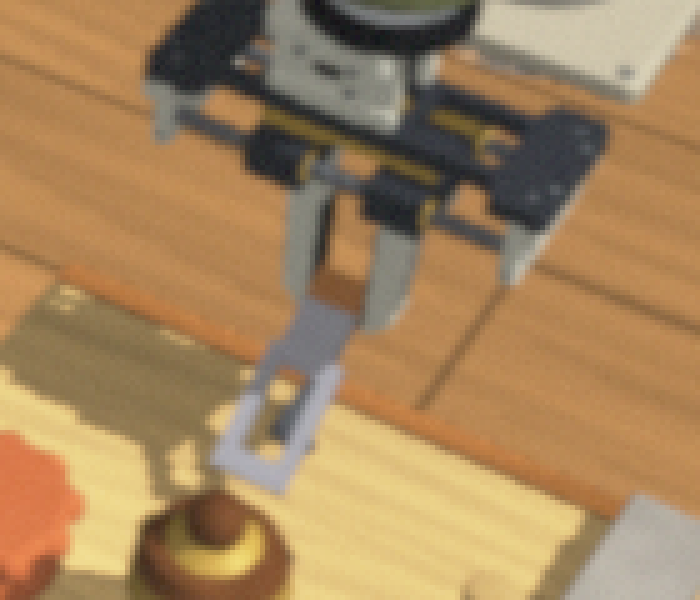

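Request:
play_rows([
  [[1, -0.006, -0.001, -0.007, 0], [1, -0.0125, -0.001, -0.013, 0], [1, -0.0185, -0.001, -0.0165, 0], [1, -0.0245, -0.001, -0.019, 0], [1, -0.0245, -0.001, -0.019, 0], [1, -0.0245, -0.001, -0.019, 0]],
])

```text
t: 11.55
tool_pos: [0.516, 0.1014, 0.1808]
orientation: [0.026, 3.141, 0.0]
force: [0.7, 0.3, -1.3]
opening: 0.0258
```

Run:
```python
from eye import *
st(); s=grab('scene','scene11'); t=grab('top','top11')
slices('top11',[.54,.05,.124],[.68,.15,.28])
slices('scene11',[.53,.08,.124],[.68,.125,.2])
a=cv2.resize(s['color'][190:300,340:470][:,:,::-1],None,fx=6,fy=6,interpolation=cv2.INTER_NEAREST); cv2.imwrite('pics/c11.png',a[:600])
```

```text
{'t': 11.55, 'q': [0.0965, -0.0409, 1.7598, -0.0, 1.4222, -1.4576], 'dq': [-0.0015, 0.0067, -0.0154, -0.0003, -0.0012, -0.002], 'joint_torque': [0.069, -46.6613, -48.2832, -0.0056, 0.0743, 0.0043], 'tool_pos': [0.516, 0.1014, 0.1808], 'orientation': [0.0262, 3.141, 0.0001], 'force': [0.6585, 0.3097, -1.3081], 'wrist_torque': [0.0166, 0.0687, 0.0032], 'opening': 0.0258}
top11 206 174 mean [0.5861 0.1012 0.1412] n [0.559  0.0078 0.8291] tilt 0.5932844016582328 leandir 0.01392932333668426 zmin/max 0.13053245699874347 0.16145257406824443 x 0.5580287985043035 0.5997231459809786 y 0.08210642895136222 0.11795421465609356 std 0.0007656434504446118
 x 0.5613 z 0.1588 n5 y 0.0875..0.1171 mid 0.1023  gap 0.0892..0.1134 (0.0242) mid 0.1013
 x 0.5675 z 0.1535 n14 y 0.0880..0.1179 mid 0.1029  gap 0.0899..0.1104 (0.0205) mid 0.1002
 x 0.5735 z 0.1492 n21 y 0.0837..0.1180 mid 0.1008  gap 0.0900..0.1049 (0.0149) mid 0.0974
 x 0.5795 z 0.1458 n24 y 0.0821..0.1168 mid 0.0995  gap 0.0897..0.1058 (0.0161) mid 0.0978
 x 0.5851 z 0.1418 n19 y 0.0827..0.1179 mid 0.1003  gap 0.0890..0.1102 (0.0212) mid 0.099
[... 944 characters left out ...]
.0820..0.1177 mid 0.0999  gap 0.0943..0.1070 (0.0126) mid 0.1007
 x 0.5698 z 0.1532 n15 y 0.0812..0.1181 mid 0.0996  gap 0.0983..0.1110 (0.0128) mid 0.1046
 x 0.5756 z 0.1505 n15 y 0.0816..0.1176 mid 0.0996  gap 0.0963..0.1108 (0.0145) mid 0.1036
 x 0.5813 z 0.1464 n19 y 0.0813..0.1178 mid 0.0996  gap 0.0898..0.1110 (0.0212) mid 0.1004
 x 0.5880 z 0.1421 n17 y 0.0811..0.1172 mid 0.0991  gap 0.0895..0.1101 (0.0205) mid 0.0998
 x 0.5941 z 0.1372 n22 y 0.0837..0.1170 mid 0.1004  gap 0.0915..0.0955 (0.0040) mid 0.0935
 x 0.5998 z 0.1339 n38 y 0.0814..0.1167 mid 0.0990  gap 0.1053..0.1082 (0.0029) mid 0.1068
 x 0.6038 z 0.1319 n9 y 0.0835..0.1117 mid 0.0976  gap 0.0935..0.0990 (0.0055) mid 0.0962
```

View pics/c11.png

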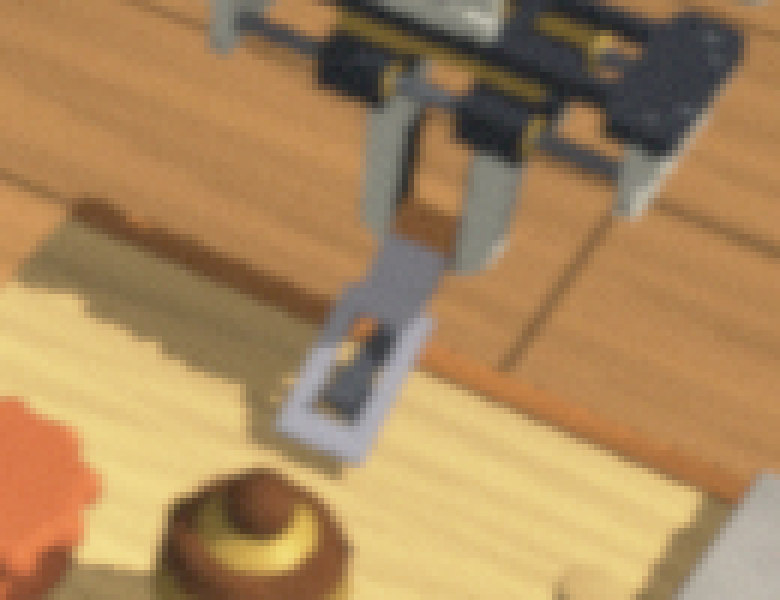

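The head's bar is inside the eye, nothing touches, and the centring is good to within 1 mm. Now I draw back to -x under the head.

Request:
play_rows([
  [[1, -0.003, 0, -0.0005, 0], [1, -0.006, 0, -0.001, 0], [1, -0.009, 0, -0.001, 0], [1, -0.012, 0, -0.001, 0], [1, -0.012, 0, -0.001, 0], [1, -0.012, 0, -0.001, 0]],
])

```text
t: 12.25
tool_pos: [0.504, 0.1014, 0.1797]
orientation: [0.026, 3.141, 0.0]
force: [0.4, 0.4, -1.3]
opening: 0.026
```

Run:
```python
from eye import *
st(); s=grab('scene','scene12'); t=grab('top','top12')
slices('top12',[.52,.05,.124],[.68,.15,.28])
a=cv2.resize(s['color'][190:300,340:470][:,:,::-1],None,fx=6,fy=6,interpolation=cv2.INTER_NEAREST); cv2.imwrite('pics/c12.png',a[:600])
from plan import *
# lowering about far corner at Xc, on shelf
for Xc in (22,25,27):
  for th in (.59,.5,.4,.3,.2,.1,0):
    c_,s_=np.cos(th),np.sin(th); X=Xc-33*c_; Z=33*s_+.5; print(Xc,th,round(X,1),round(Z,1),'clr',round(clear(X,Z,th),1),'grip',round(X-62*c_-6*s_,1),round(Z+62*s_-6*c_,1))
```

```text
{'t': 12.25, 'q': [0.0987, -0.0724, 1.7921, 0.0, 1.4216, -1.4554], 'dq': [0.0008, 0.0044, -0.005, 0.0004, -0.0012, 0.0012], 'joint_torque': [0.0336, -45.2282, -48.7943, -0.0094, 0.0476, 0.0022], 'tool_pos': [0.504, 0.1014, 0.1797], 'orientation': [0.0263, 3.1413, 0.0001], 'force': [0.3646, 0.3723, -1.3249], 'wrist_torque': [0.0537, 0.0456, -0.0624], 'opening': 0.026}
top12 156 123 mean [0.5675 0.1038 0.1443] n [ 0.5531 -0.0105  0.833 ] tilt 0.5862081261238433 leandir -0.018929201553937316 zmin/max 0.12973834280770552 0.1607221901471168 x 0.5436325428506977 0.5885409530668212 y 0.08155294080653482 0.11811783714663113 std 0.0007843180454135309
 x 0.5470 z 0.1580 n13 y 0.0835..0.1181 mid 0.1008  gap 0.0907..0.1110 (0.0203) mid 0.1008
 x 0.5528 z 0.1543 n9 y 0.1103..0.1179 mid 0.1141  gap 0.1114..0.1138 (0.0024) mid 0.1126
 x 0.5590 z 0.1496 n16 y 0.0825..0.1172 mid 0.0999  gap 0.0898..0.1111 (0.0213) mid 0.1005
 x 0.5643 z 0.1460 n21 y 0.0836..0.1179 mid 0.1007  gap 0.0893..0.1105 (0.0213) mid 0.0999
 x 0.5703 z 0.1426 n21 y 0.0819..0.1178 mid 0.0999  gap 0.0897..0.1103 (0.0206) mid 0.1
[... 429 characters left out ...]
 -70.5 22.8
22 0.2 -10.3 7.1 clr 0.5 grip -72.3 13.5
22 0.1 -10.8 3.8 clr 0.5 grip -73.1 4.0
22 0 -11.0 0.5 clr 0.5 grip -73.0 -5.5
25 0.59 -2.4 18.9 clr 0.5 grip -57.3 48.4
25 0.5 -4.0 16.3 clr -1.6 grip -61.2 40.8
25 0.4 -5.4 13.4 clr -1.2 grip -64.8 32.0
25 0.3 -6.5 10.3 clr 0.5 grip -67.5 22.8
25 0.2 -7.3 7.1 clr 0.5 grip -69.3 13.5
25 0.1 -7.8 3.8 clr 0.5 grip -70.1 4.0
25 0 -8.0 0.5 clr 0.5 grip -70.0 -5.5
27 0.59 -0.4 18.9 clr 0.5 grip -55.3 48.4
27 0.5 -2.0 16.3 clr -1.6 grip -59.2 40.8
27 0.4 -3.4 13.4 clr -2.8 grip -62.8 32.0
27 0.3 -4.5 10.3 clr -0.5 grip -65.5 22.8
27 0.2 -5.3 7.1 clr 0.5 grip -67.3 13.5
27 0.1 -5.8 3.8 clr 0.5 grip -68.1 4.0
27 0 -6.0 0.5 clr 0.5 grip -68.0 -5.5
```

View pics/c12.png

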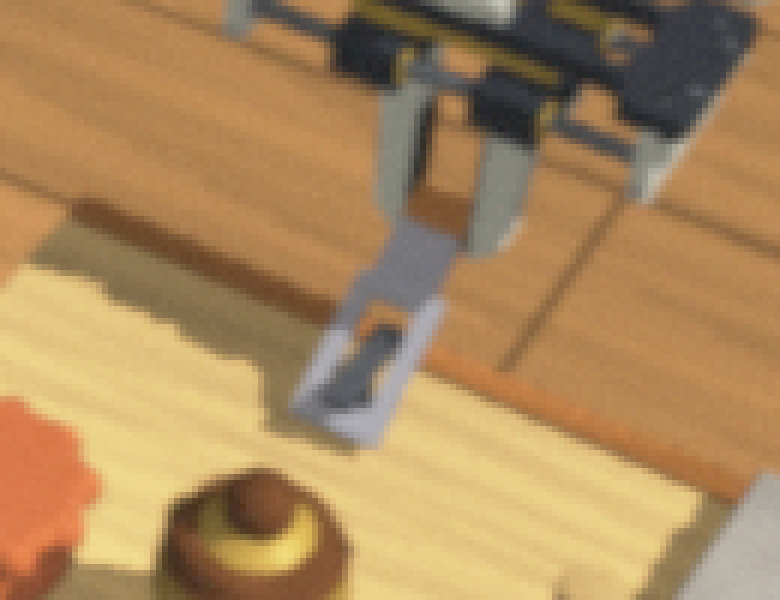

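The far bar is now under the head, with no contact. I ease the grip so the plate can swivel and lower the tail, with the far end resting on the shelf.

Request:
play_rows([
  [[1, -0.001, 0, 0, 0], [1, -0.002, 0, -0.003, 0], [1, -0.003, 0, -0.006, 0], [1, -0.004, 0, -0.01, 0], [1, -0.006, 0, -0.014, 0], [1, -0.008, 0, -0.018, 0], [1, -0.009, 0, -0.0215, 0], [1, -0.009, 0, -0.0215, 0]],
], force=4)

```text
t: 13.15
tool_pos: [0.4944, 0.1013, 0.1574]
orientation: [-0.026, -3.14, 0.0]
force: [-0.3, 0.2, -0.7]
opening: 0.0257
```

Run:
```python
from eye import *
st(); s=grab('scene','scene13'); t=grab('top','top13')
slices('top13',[.5,.05,.1215],[.68,.15,.28])
slices('scene13',[.5,.08,.1215],[.68,.125,.18])
a=cv2.resize(s['color'][190:300,340:470][:,:,::-1],None,fx=6,fy=6,interpolation=cv2.INTER_NEAREST); cv2.imwrite('pics/c13.png',a[:600])
```

```text
{'t': 13.15, 'q': [0.1005, -0.0793, 1.8405, 0.0, 1.3815, -1.4535], 'dq': [-0.0002, -0.0016, -0.0162, 0.0014, 0.009, 0.0001], 'joint_torque': [-0.051, -44.0557, -48.0562, -0.0486, -0.0502, 0.0152], 'tool_pos': [0.4944, 0.1013, 0.1574], 'orientation': [-0.0263, -3.1404, 0.0001], 'force': [-0.2676, 0.1878, -0.6947], 'wrist_torque': [0.0378, 0.0491, 0.0281], 'opening': 0.0257}
top13 157 114 mean [0.5631 0.1085 0.1345] n [0.3816 0.0002 0.9243] tilt 0.3915145529489644 leandir 0.0006470019893362472 zmin/max 0.12368808868197377 0.14659740902150586 x 0.535002654757228 0.5852258422933788 y 0.08153670828079479 0.1180471422368055 std 0.001168478570600662
 x 0.5380 z 0.1447 n8 y 0.1114..0.1180 mid 0.1147  gap 0.1114..0.1132 (0.0018) mid 0.1123
 x 0.5442 z 0.1421 n9 y 0.1110..0.1180 mid 0.1145  gap 0.1112..0.1130 (0.0018) mid 0.1121
 x 0.5504 z 0.1397 n12 y 0.1101..0.1173 mid 0.1137  gap 0.1153..0.1169 (0.0016) mid 0.1161
 x 0.5558 z 0.1378 n16 y 0.0826..0.1180 mid 0.1003  gap 0.0863..0.1101 (0.0238) mid 0.0982
 x 0.5617 z 0.1354 n15 y 0.0815..0.1173 mid 0.0994  gap 0.0855..0.1114 (0.0259) mid 0.0
[... 1312 characters left out ...]
0822..0.1179 mid 0.1001  gap 0.0902..0.1124 (0.0222) mid 0.1013
 x 0.5532 z 0.1395 n11 y 0.0824..0.1168 mid 0.0996  gap 0.0898..0.1123 (0.0225) mid 0.1011
 x 0.5590 z 0.1369 n16 y 0.0822..0.1175 mid 0.0998  gap 0.0875..0.1093 (0.0218) mid 0.0984
 x 0.5657 z 0.1343 n13 y 0.0819..0.1177 mid 0.0998  gap 0.0898..0.1104 (0.0205) mid 0.1001
 x 0.5711 z 0.1321 n15 y 0.0829..0.1171 mid 0.1000  gap 0.0893..0.1099 (0.0206) mid 0.0996
 x 0.5777 z 0.1292 n24 y 0.0814..0.1170 mid 0.0992  gap 0.0948..0.1016 (0.0068) mid 0.0982
 x 0.5832 z 0.1270 n32 y 0.0835..0.1173 mid 0.1004  gap 0.1080..0.1105 (0.0026) mid 0.1092
 x 0.5885 z 0.1256 n19 y 0.0833..0.1169 mid 0.1001  gap 0.1055..0.1102 (0.0047) mid 0.1079
```

View pics/c13.png

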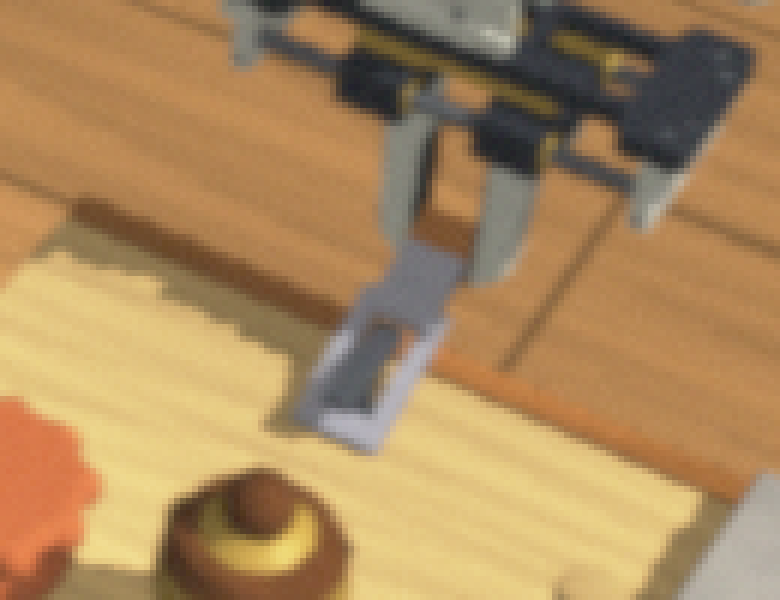

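The lean is 0.39 rad, far end down on the shelf and clear of the stem. I continue lowering.

Request:
play_rows([
  [[1, -0.001, 0, -0.004, 0], [1, -0.002, 0, -0.009, 0], [1, -0.002, 0, -0.013, 0], [1, -0.002, 0, -0.018, 0], [1, -0.001, 0, -0.023, 0], [1, -0.001, 0, -0.027, 0], [1, -0.001, 0, -0.027, 0], [1, -0.001, 0, -0.027, 0]],
])

```text
t: 14.05
tool_pos: [0.4939, 0.1013, 0.131]
orientation: [-0.026, -3.141, 0.0]
force: [-0.3, -0.2, -1.3]
opening: 0.026
```

Run:
```python
from eye import *
st(); s=grab('scene','scene14'); t=grab('top','top14')
plate('scene14',[.5,.08,.121],[.68,.125,.15])
a=cv2.resize(s['color'][190:300,340:470][:,:,::-1],None,fx=6,fy=6,interpolation=cv2.INTER_NEAREST); cv2.imwrite('pics/c14.png',a[:600])
```

```text
{'t': 14.05, 'q': [0.1006, -0.0566, 1.8689, -0.0, 1.3296, -1.4534], 'dq': [-0.0008, -0.0057, -0.0052, 0.0002, 0.0003, 0.0009], 'joint_torque': [-0.0119, -44.1152, -47.1565, -0.0112, -0.0586, -0.0026], 'tool_pos': [0.4939, 0.1013, 0.131], 'orientation': [-0.0264, -3.1411, 0.0001], 'force': [-0.318, -0.1856, -1.2698], 'wrist_torque': [-0.0229, 0.058, -0.0191], 'opening': 0.026}
scene14 160 104 mean [0.567  0.1078 0.1275] n [ 0.0866 -0.0417  0.9954] tilt 0.09626631854065719 leandir -0.4492144005271654 zmin/max 0.12249340899439302 0.1355376899543472 x 0.5021410858798437 0.5966582554198712 y 0.0801562840756585 0.12468199004466239 std 0.001971688824362795
```

View pics/c14.png

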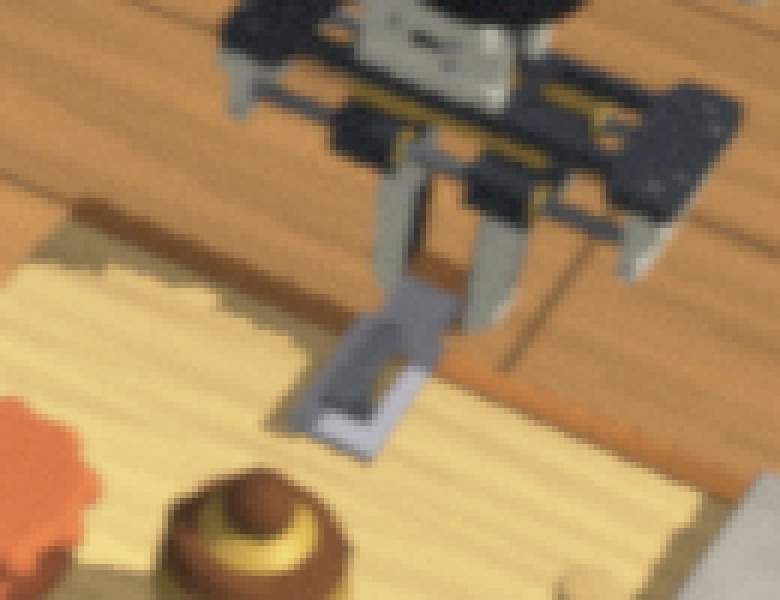

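Request:
play_rows([
  [[1, 0.001, 0, -0.003, 0], [1, 0.002, 0, -0.006, 0], [1, 0.003, 0, -0.008, 0], [1, 0.003, 0, -0.008, 0], [1, 0.003, 0, -0.008, 0]],
])

```text
t: 14.65
tool_pos: [0.497, 0.1013, 0.123]
orientation: [-0.026, -3.141, 0.0]
force: [-0.2, 0.0, -1.1]
opening: 0.0265
```

Run:
```python
from eye import *
st(); s=grab('scene','scene15'); t=grab('top','top15')
plate('scene15',[.5,.08,.121],[.68,.125,.145])
slices('top15',[.5,.08,.121],[.68,.125,.145])
```

```text
{'t': 14.65, 'q': [0.1, -0.0401, 1.8683, -0.0, 1.3136, -1.454], 'dq': [-0.0009, -0.0034, -0.0001, -0.0, 0.0027, -0.0002], 'joint_torque': [0.0005, -44.8018, -46.9314, -0.0068, 0.0439, -0.0009], 'tool_pos': [0.497, 0.1013, 0.123], 'orientation': [-0.0264, -3.1413, 0.0001], 'force': [-0.2298, 0.0011, -1.1241], 'wrist_torque': [0.044, 0.0231, 0.0266], 'opening': 0.0265}
scene15 141 89 mean [0.5728 0.1093 0.1257] n [0.0559 0.01   0.9984] tilt 0.056783881362113625 leandir 0.1777763492742429 zmin/max 0.12230315430703997 0.13155023660006293 x 0.5029036599787415 0.5973192745500016 y 0.08104241036343011 0.1242091319372996 std 0.0015922189253095207
top15 213 145 mean [0.5677 0.0947 0.1257] n [0.0294 0.0143 0.9995] tilt 0.0327030867385012 leandir 0.45244338086996355 zmin/max 0.12344517014863532 0.12842112797560168 x 0.53411546056465 0.59098551134872 y 0.08222722072479545 0.11771794942191313 std 0.001047641258020711
 x 0.5375 z 0.1266 n13 y 0.0839..0.1066 mid 0.0952  gap 0.0957..0.1066 (0.0109) mid 0.1011
 x 0.5433 z 0.1268 n8 y 0.0844..0.0886 mid 0.0865  gap 0.0863..0.0881 (0.0018) mid 0.0872
 x 0.5496 z 0.1263 n9 y 0.0830..0.0885 mid 0.0857  gap 0.0831..0.0847 (0.0016) mid 0.0839
 x 0.5550 z 0.1262 n10 y 0.0833..0.1127 mid 0.0980  gap 0.0887..0.1114 (0.0226) mid 0.1000
 x 0.5615 z 0.1261 n14 y 0.0834..0.1152 mid 0.0993  gap 0.0891..0.1113 (0.0222) mid 0.1002
 x 0.5668 z 0.1257 n21 y 0.0833..0.1173 mid 0.1003  gap 0.0894..0.1114 (0.0220) mid 0.1004
 x 0.5733 z 0.1255 n18 y 0.0835..0.1177 mid 0.1006  gap 0.0893..0.1119 (0.0227) mid 0.1006
 x 0.5794 z 0.1252 n16 y 0.0840..0.1164 mid 0.1002  gap 0.0935..0.1121 (0.0186) mid 0.1028
 x 0.5853 z 0.1253 n22 y 0.0822..0.1164 mid 0.0993  gap 0.0976..0.1123 (0.0146) mid 0.1049
 x 0.5896 z 0.1247 n14 y 0.0826..0.1164 mid 0.0995  gap 0.0975..0.1126 (0.0151) mid 0.1051
```

The keeper is almost flat with the eye around the stem (X0 ≈ -7 mm, y mid ≈ 0.100). I release, let it settle, then rise and back away.

Request:
play_rows([
  [[-1, 0, 0, 0, 0], [-1, 0, 0, 0, 0], [-1, 0, 0, 0, 0], [-1, 0, 0, 0, 0], [-1, 0, 0, 0, 0], [-1, 0, 0, 0, 0], [-1, 0, 0, 0, 0]],
])

```text
t: 15.45
tool_pos: [0.497, 0.1013, 0.1232]
orientation: [0.026, 3.141, -0.0]
force: [-0.1, -0.1, -0.0]
opening: 0.0774
```

Request:
play_rows([
  [[-1, -0.02, 0, 0.01, 0], [-1, -0.05, 0, 0.04, 0], [-1, -0.07, 0, 0.08, 0], [-1, -0.09, 0, 0.12, 0], [-1, -0.11, 0, 0.15, 0], [-1, -0.11, 0, 0.15, 0], [-1, -0.11, 0, 0.15, 0]],
])

```text
t: 16.15
tool_pos: [0.3875, 0.1014, 0.274]
orientation: [0.026, 3.139, 0.001]
force: [-0.1, -0.2, 0.1]
opening: 0.0932
```

Run:
```python
from eye import *
st(); s=grab('scene','scene16'); t=grab('top','top16')
slices('top16',[.5,.07,.122],[.68,.13,.14])
plate('scene16',[.5,.07,.122],[.68,.13,.14])
a=cv2.resize(s['color'][190:300,340:470][:,:,::-1],None,fx=6,fy=6,interpolation=cv2.INTER_NEAREST); cv2.imwrite('pics/c16.png',a[:600])
a=cv2.resize(t['color'][220:300,150:270][:,:,::-1],None,fx=6,fy=6,interpolation=cv2.INTER_NEAREST); cv2.imwrite('pics/c16t.png',a[:600])
# tail block: orange top face
c=t;W=pts(c);col=c['color'].astype(int);z=W[:,:,2]
m=(W[:,:,0]>.47)&(W[:,:,0]<.515)&(W[:,:,1]>.07)&(W[:,:,1]<.13)&(z>.1)
Q=W[m];print('tail',m.sum(),Q.min(0),Q.max(0),np.median(Q,0))
# bystanders
c0=load('top0');W0=pts(c0)
for n,b in dict(shelfobj1=(80,130,205,275),lotus=(215,280,150,210),head=(155,205,150,200),mallet=(90,145,145,200)).items():
    out=[]
    for w in (W0,W):
        mm=np.zeros(z.shape,bool);mm[b[2]:b[3],b[0]:b[1]]=1;mm&=(w[:,:,2]>.132);out.append(w[mm].mean(0))
    print(n,out[0],out[1])
```

```text
{'t': 16.15, 'q': [0.1279, -0.4497, 1.933, -0.0001, 1.6554, -1.4263], 'dq': [-0.0046, 0.0422, 0.0295, -0.0004, -0.0106, -0.0006], 'joint_torque': [0.1976, -29.4766, -51.6511, 0.0157, 0.3516, 0.0165], 'tool_pos': [0.3875, 0.1014, 0.274], 'orientation': [0.026, 3.1387, 0.0005], 'force': [-0.076, -0.2379, 0.1144], 'wrist_torque': [0.027, -0.0533, 0.0233], 'opening': 0.0932}
top16 496 356 mean [0.5427 0.0994 0.1254] n [ 0.004  -0.0006  1.    ] tilt 0.004036414483169748 leandir -0.14376705588786884 zmin/max 0.12368446150209315 0.12684310560587822 x 0.5059908941028752 0.5910626422632762 y 0.08213103027603626 0.11817133489025236 std 0.0008107828821979444
 x 0.5090 z 0.1256 n42 y 0.0890..0.1135 mid 0.1013  gap 0.0982..0.1002 (0.0020) mid 0.0992
 x 0.5155 z 0.1253 n32 y 0.0875..0.1138 mid 0.1007  gap 0.0933..0.0969 (0.0036) mid 0.0951
 x 0.5209 z 0.1254 n29 y 0.0878..0.1121 mid 0.0999  gap 0.0990..0.1010 (0.0020) mid 0.1000
 x 0.5266 z 0.1252 n31 y 0.0842..0.1123 mid 0.0982  gap 0.0973..0.0993 (0.0020) mid 0.0983
 x 0.5325 z 0.1255 n52 y 0.0823..0.1182 mid 0.1002  gap 0.1031..0.1050 (0.0018) 
[... 791 characters left out ...]
ap 0.0973..0.1125 (0.0152) mid 0.1049
 x 0.5908 z 0.1251 n10 y 0.0824..0.1145 mid 0.0984  gap 0.0975..0.1127 (0.0152) mid 0.1051
scene16 206 138 mean [0.5507 0.1057 0.1255] n [ 0.0027 -0.0022  1.    ] tilt 0.003527719170102682 leandir -0.6837321402655354 zmin/max 0.12360653281846785 0.1273219052861742 x 0.5068165729782924 0.5954785310980096 y 0.08181955648228496 0.11899926746383152 std 0.0012319549204224498
tail 219 [0.4892 0.0875 0.1036] [0.5137 0.1138 0.13  ] [0.5006 0.0995 0.125 ]
shelfobj1 [0.586  0.2675 0.1406] [0.586  0.2675 0.1407]
lotus [0.6994 0.0102 0.1584] [0.6994 0.0102 0.1583]
head [0.7    0.1181 0.1968] [0.7    0.1181 0.1968]
mallet [0.7043 0.2332 0.1868] [0.7044 0.2331 0.1868]
```

View pics/c16.png

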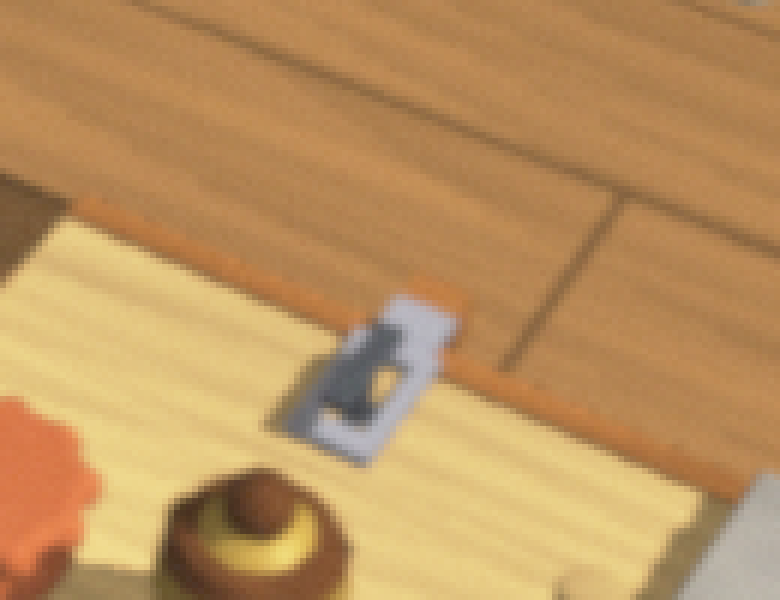

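View pics/c16t.png

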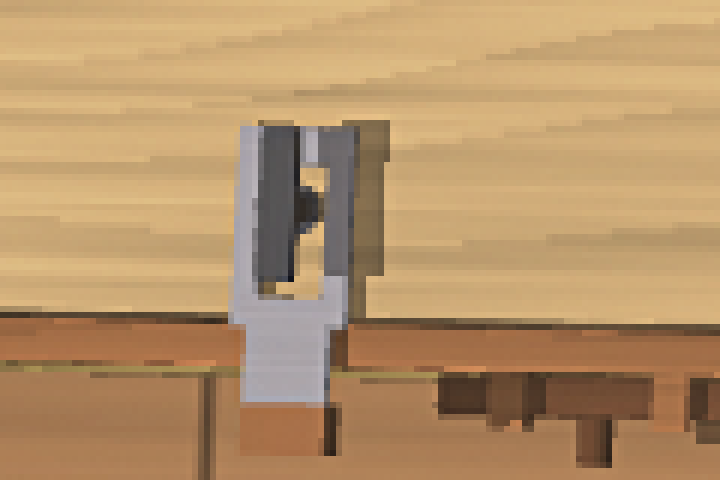

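The keeper lies flat, with the stud through the eye and the tail in front of the gate. The bystanders have not moved, so I hand in.

Run:
```python
from h import *
print(robot.close_job())
```

```text
the job is handed in; nothing more can be done
None
```

The keeper plate is hooked over the stud and lying flat on the shelf top, with its tail hanging in front of the gate. I handed the job in at about 16.2 s of the 58 s allowed; no verdict was given.

**What I did:** I pressed the paddle to its stop (22 N at the fingertips), which raised the tail to a lean of 0.26 rad, and only then took the plate. With a light grip I let it swivel to 0.59 rad, clamped it and carried it over. Then I passed the far bar under the stud's head, eased the tail down and released it.

**Last checks, from the cameras after release:**

| Check | Measured | Limit |
|---|---|---|
| Tilt of the plate | 0.004 rad | below 0.08 rad |
| Plate top height | 125.4 mm (underside on the shelf top) | within 5 mm of the shelf top |
| Eye centre in x from the stem | about -7 mm | -20 to +12 mm |
| Eye centre in y from the stem | less than 1 mm | 9 mm |
| Tail underside centre in front of the stud's line (computed) | about 69 mm | more than 50 mm |
| Shift of the bystanders | less than 1 mm | 25 mm |

- **Squareness:** not fitted separately on the released plate. The top view shows it closely in line with the stud's bar, well inside 0.2 rad.
- **Tail underside:** the cameras cannot see it. Its position and height follow from the plate lying flat and its given shape.

No check failed. The two cameras differed by up to about 0.06 rad on the tilt while the plate was held, and agreed once it was released.

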